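# Load a slide tray into the scanner stage and lock it

## Task

Draw the blue slide tray out of its covered dock, put it down flat and let go, so that it can be taken again by its tab; then push it gently, square and flush, into the fence corner of the white scanner stage, tab towards the robot. Then slide the red lock grip fully home to its end stop so that its bolt lies behind the tray. Don't force anything, and leave the orange tray and the other things on the bench alone.

Things in the scene. Friction and masses are not known exactly. Their poses are not given: they have to be found in the camera images.
- tray: Tray to load: flat blue plastic bar 170 x 46 mm, 14 mm thick, two glass slides in its top, 0.15 to 0.32 kg. Origin: centre of its underside; x along its length, z up. At its rear end (-x) stands an upright blue tab 12 mm thick (x = -85 to -73 mm), 36 mm wide in y, its top 44 mm above the underside.
- tray_tab (a point): Middle of the top of the blue tray's tab, 44 mm above the tray's underside, at tray x = -79 mm, y = 0.
- other_tray: Tray not to be touched: flat orange plastic bar 170 x 46 mm, 14 mm thick, two glass slides in its top, 0.15 to 0.32 kg. Origin: centre of its underside; x along its length, z up. At its rear end (-x) stands an upright orange tab 12 mm thick (x = -85 to -73 mm), 36 mm wide in y, its top 44 mm above the underside.
- dock_a: Fixed grey dock holding the blue tray, left or right of the stage. Origin: centre of its underside on the bench; x = the way out; the docked tray's x points the same way. Deck 190 x 50 mm, 6 mm high, open bench on both sides of its front part. The tray can be gripped across its width there.
- dock_a_home (a point): Point on dock_a's deck, 6 mm above the bench, where the docked tray's origin lies (within 6 mm).
- dock_a_roof (a point): Centre of the top of dock_a's white roof, 66 mm above the bench. The roof (56 x 70 mm, dock x = -95 to -39 mm, underside at 60 mm) with side and back walls covers the tray's tab: draw the tray out along dock x by 60 mm or more before lifting it (it can rise only about 9 mm inside) or taking the tab.
- dock_b: The dock of the orange tray, built like dock_a, on the other side of the stage.
- stage: Fixed white loading stage with two dark fences, all slick (friction about 0.2). Origin on the bench under the centre of the fully home tray; x = push-in direction (away from the robot), y to the left. Deck top 8 mm above the bench, x = -215 to +100 mm, y = -37 to +53 mm; open at its left and near sides. Pressing the tray on fences, deck or bolt with over 50 N damages it.
- tray_home (a point): Point on the deck, 8 mm above the bench, where the tray's origin lies when it is flush against both fences; axes as the stage's, the tray's x along the stage's x (tab towards the robot).
- side_fence (a point): Middle of the top edge of the side fence's face, 38 mm above the bench: the face lies at stage y = -23 mm, x = -46 to +99 mm; 14 mm thick. It leaves no room for a finger beside a tray that is home.
- end_fence (a point): Middle of the top edge of the end fence's face, 38 mm above the bench: the face lies at stage x = +85 mm, y = -37 to +60 mm; 14 mm thick.
- lock (a joint): Lock slide of the stage, m: 0 = open, 0.110 = end stop, locked; starts 0 to 0.020. Moves to the stage's -y (right) against about 4 N friction; stays where left. Steel bolt at stage x = -109 to -89 mm, 10 to 22 mm above the bench, tip at stage y = 95 mm minus this value; it passes 4 mm behind a tray that is home, and jams on one that is not.
- lock_grip (a point): Centre of the lock's red grip, 50 mm above the bench: upright block, 24 mm in stage x, 26 mm in stage y, 22 to 67 mm above the bench. At stage x = -99 mm, y = 172 mm minus the lock value. Its track runs along y at stage x = -117 to -81 mm out to y = +239 mm, 16 mm high, with a stop 24 mm high at the left end.
- marker: Bystander: marker pen, 125 mm long, lying on the bench.
- oil_bottle: Bystander: small amber bottle, 75 mm tall, 36 mm across.
- tape_dispenser: Bystander: blue tape dispenser, 150 x 65 x 88 mm.
- air_can: Bystander: blue and white spray can, 130 mm tall, 52 mm across.
- slide_box: Bystander: yellow slide box, 112 x 84 x 33 mm.
Not all that is in view belongs to the job. What is shaped like the tray but purple is not meant.

How it is judged (in metres and radians):
On the way, in this order (a step that is already met when the one before it is completed fails the run):
1. the tray has been drawn out of its dock (at least 55 mm), put down flat on the bench or a deck, and let go (horizontal distance between tray and dock_a_home above 0.055 m and height (world z) of tray below 0.014 m and angle between tray's own z axis and vertical below 0.06 rad and linear speed of tray below 0.03 m/s and contact force between the fingers and tray below 0.1 N), for 0.2 s.
2. the tray stands home, square and flush in the fence corner, with the lock still open (below 60 mm) (x of tray_tab in the frame of tray_home below -0.07 m and x of tray in the frame of tray_home between -0.003 and 0.003 m and y of tray in the frame of tray_home between -0.003 and 0.003 m and z of tray in the frame of tray_home below 0.003 m and angle between the x axis of tray and the x axis of stage, either way round below 0.03 rad and angle between tray's own z axis and vertical below 0.04 rad and value of joint lock below 0.06 m), for 0.2 s.
At the end, for the whole second after the job is handed in: The blue tray lies on the stage deck within 3 mm of its home point in x and y, tab towards the robot, square to the stage within 0.03 rad, flat and at rest; the lock slide is within 3 mm of its end stop; the fingers touch neither tray nor stage (x of tray_tab in the frame of tray_home below -0.07 m and x of tray in the frame of tray_home between -0.003 and 0.003 m and y of tray in the frame of tray_home between -0.003 and 0.003 m and z of tray in the frame of tray_home below 0.003 m and angle between the x axis of tray and the x axis of stage, either way round below 0.03 rad and angle between tray's own z axis and vertical below 0.04 rad and value of joint lock above 0.107 m and linear speed of tray below 0.01 m/s and contact force between the fingers and tray below 0.1 N and contact force between the fingers and stage below 0.1 N).
It fails at once if the orange tray is moved by more than 15 mm (distance of other_tray from where it was at the start of the episode above 0.015 m).
It fails at once if a bystander on the bench is moved by more than 30 mm (distance of any of marker, oil_bottle, tape_dispenser, air_can, slide_box from where it was at the start of the episode above 0.03 m).
It fails at once if the tray is forced against the stage or its lock bolt with more than 50 N (contact force between tray and stage above 50 N).
It also fails if it takes over 72 s, if anything falls off the work surface, if the arm or the gripper's body presses on something with over 40 N, if the wrist force passes 120 N, or if a joint passes its speed limit or range.

## Robot

A 6-joint arm with a two-finger parallel gripper is mounted at the origin on the work surface. World frame = base frame: x ahead of the robot, y to its left, z up, the work surface at z = 0. Lengths are in mm, angles in degrees, forces in N, time in s.
With the tool pointing down it reaches from about 350 to 875 mm from the base axis. Payload 4.2 kg.
Tool frame: the origin (TCP) lies at the very end of the fingers, on their centre line; the grasp point (between the pads) lies grip_depth behind it (grip_depth is the distance from the TCP to the grasp point, in mm); z points along the fingers, y is the direction in which the jaws open and shut (so a half turn about z gives the same grasp; the last joint's range is limited). The gripper opens to 85 mm and grips with 20 to 120 N. Pads are 22 mm wide; open, the fingers measure 114 mm over their backs; the gripper's body (76 mm by 85 mm) begins 54 mm behind the grasp point. The pads swing forward as they close: fully open they stand 13 mm farther back than shut.
Start: joints at [-61.559, 22.042, 0.453, 0, -68.411, -14.817], TCP at [147.245, -607.386, 200.412] pointing down, gripper open.
Joint ranges: [-179.83, 179.83], [-69.29, 118.12], [-61.27, 80.66], [-181.25, 117.63], [-171.15, -9.14], [-177.46, 177.46]. Speed limits (degrees/s): [159.86, 159.86, 180, 180, 180, 180].

## Interface

Orientations are given as [roll, pitch, yaw] about the fixed x, y, z axes, in that order (R = Rz(yaw) Ry(pitch) Rx(roll)).
In Python, from plant import * gives the robot as it stands.
- The arm moves only by the tool drive_tool, never from a script. Its argument "plan" is a list of rows, each a list of 2 entries, a list of its own where there are three numbers: the shift along the world's x, y, z in m, then the turn, a rotation vector about the world's x, y, z in degrees. A call has 1 to 12 rows; each row shifts and turns the commanded pose from where the row before left it; what a row does not reach is not made up. A row lasts 1/8 s, in which the tool goes at most 62.5 mm and 10.7 degrees, less where a joint would pass 70% of its speed; a pose out of reach is approached as far as the arm can. A call with a gripper value outside its range is refused whole. "claw" is the finger opening in m, from 0 to 0.0854, set as the call begins (left out, the last holds). The fingers move at their own pace and stop on an object; the grip force is fixed at half the most. Time passes only in rows, so rows that do not move let the fingers close. It gives the time, the measured TCP pose, the force and the opening at its end, in the units of the state.
- sense(): the state, without advancing time (a new reading comes with each control period).
- camera(name): name is "side" or "top"; returns (picture, depth): 480x640x3 uint8, blue, green, red; 480x640 float32, mm along the optical axis (not along the pixel's ray), 0 where there is no reading.
- camera_info(name): a dict with "fx", "fy", "cx", "cy" (pixels), "rvec" (rotation vector, rad) and "tvec" (3), from world to camera coordinates, as OpenCV has them. Camera axes: x right, y down, z forward; pixel columns grow to the right and rows downward; lengths in mm; the calibration is good to about 2 mm. A picture is of the moment at which its call begins. camera_info takes no time and is no camera call.
- sign_off(): hands the job in, once; it reports no verdict.
The state is a dict: "time": time; "qpos": joint angles; "joint_vel": joint speeds; "effort": joint torques, N m; "position": TCP position; "tool_rot": TCP orientation; "wrist_force": force on the tool from outside, world axes, zero at the start; "ft_torque": the same for the moment, N m; "opening": finger opening in mm.
Only numpy, scipy, OpenCV 4.12 (cv2) and the standard library are available. Lean on these libraries where they do the work, as an engineer would, in place of code of your own. Each camera call takes 0.05 s, during which the arm holds its last target. There are 200 camera calls.

## Working session

There is one attempt and no reset: what is moved stays moved. The work goes in short steps, Python scripts to look and compute and a tool call to move; the robot and the scene stay as the last step left them, time stands still between calls to the robot, and variables do not carry over. Pictures are saved under pics/ and viewed, about 8 in all and at most 12, crops included, and the job is handed in when it is done.

Besides the shell and the picture viewer there is one more tool, called as a command line: name --argument value ..., lists and objects as JSON in quotes. drive_tool: Moves the arm, as the interface text tells. Its arguments: {"type":"object","properties":{"plan":{"type":"array"},"claw":{"type":"number"}},"required":["plan"]}

```bash
ls; mkdir -p pics; cat > h.py <<'E'
from plant import *
import numpy as np, cv2
def cam(n):
    i=camera_info(n); R=cv2.Rodrigues(np.array(i["rvec"],float))[0]; t=np.array(i["tvec"],float).ravel()
    return i,R,t
def ray(n,uv,z):
    i,R,t=cam(n); uv=np.atleast_2d(np.array(uv,float))
    d=np.c_[(uv[:,0]-i["cx"])/i["fx"],(uv[:,1]-i["cy"])/i["fy"],np.ones(len(uv))]@R
    c=-R.T@t
    return c+d*((z-c[2])/d[:,2])[:,None]
def cloud(n,dep):
    i,R,t=cam(n); v,u=np.mgrid[:480,:640]
    P=np.stack([(u-i["cx"])/i["fx"]*dep,(v-i["cy"])/i["fy"]*dep,dep],-1)
    return (P-t)@R
def proj(n,P):
    i,R,t=cam(n); q=np.atleast_2d(P)@R.T+t
    return np.c_[q[:,0]/q[:,2]*i["fx"]+i["cx"],q[:,1]/q[:,2]*i["fy"]+i["cy"]]
E
python3 - <<'E'
from h import *
for n in("top","side"):
    p,d=camera(n); cv2.imwrite(f"pics/{n}0.png",p); np.savez(f"{n}0.npz",p=p,d=d)
    i,R,t=cam(n); print(n,i["fx"],-R.T@t,R[2])
s=sense(); print(s["time"],s["position"],s["tool_rot"],s["opening"],s["wrist_force"])
E
```

```text
pics
top 575.2104272100175 [ 355.73019027   84.37689917 1301.29701387] [ 0.1285682  -0.00900294 -0.9916598 ]
side 609.4028820086681 [ 302.52982792 1175.70995489  936.74912437] [ 0.15546895 -0.76576654 -0.62404408]
0.1 [ 147.10727347 -606.86750616  199.44229328] [ 1.79890146e+02 -7.79273022e-03 -1.66381785e+02] 85.39987628488771 [-0.20413895  0.44185165 -0.1253177 ]
```

View pics/top0.png

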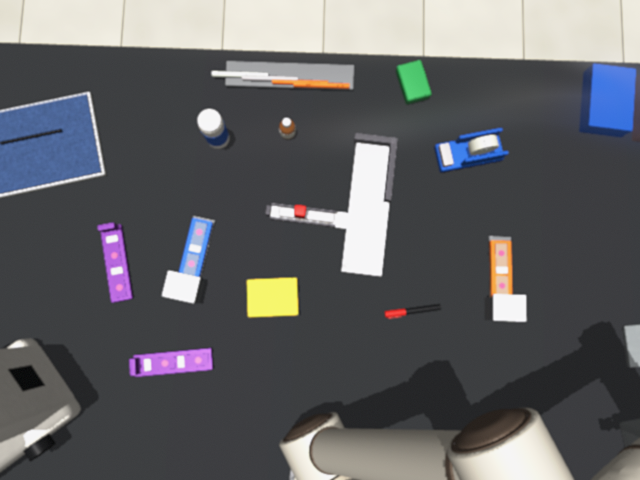

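View pics/side0.png

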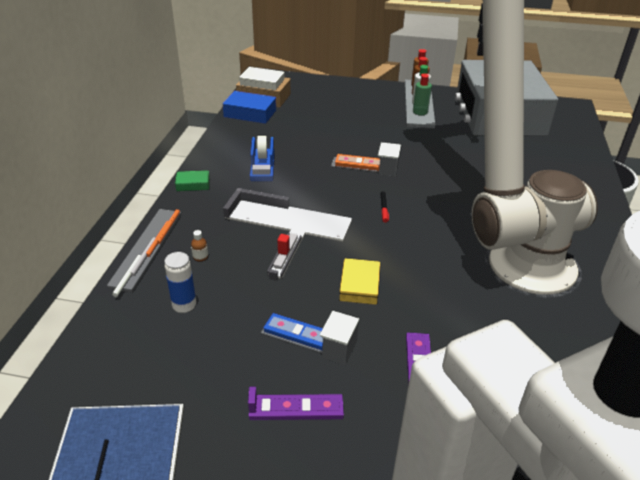

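The top view shows the blue tray at (195,245) under a white roof at (182,287). The stage is at (368,200) with dark fences at its top and right, and the red grip is at (300,211). The orange tray is at (501,265). The blue candidates are the tray in its roofed dock (195,245), the tape dispenser (470,150), the box at (610,100) and the mat at (45,145). Only the first is a tray with slides in a dock, and the two purple ones are decoys. I'll measure these and confirm with a crop.

```bash
cat > m.py <<'E'
from h import *
def blob(p,lo,hi,box,n="top"):
    h=cv2.cvtColor(p,cv2.COLOR_BGR2HSV); m=cv2.inRange(h,lo,hi); k=np.zeros_like(m); x0,y0,x1,y1=box; k[y0:y1,x0:x1]=m[y0:y1,x0:x1]
    c=max(cv2.findContours(k,cv2.RETR_EXTERNAL,cv2.CHAIN_APPROX_NONE)[0],key=cv2.contourArea)
    return c.reshape(-1,2)
def rect(c,z,n="top"):
    P=ray(n,c,z)[:,:2].astype(np.float32); (ctr,sz,a)=cv2.minAreaRect(P)
    return P,np.round(ctr,1),np.round(sz,1),round(a,2)
E
python3 - <<'E'
from m import *
f=np.load("top0.npz");p,d=f["p"],f["d"]; W=cloud("top",d)
for nm,lo,hi,box,z in [("roof",(0,0,150),(180,60,255),(155,265,210,310),66),
 ("tray",(100,90,60),(125,255,255),(165,205,225,280),20),
 ("deck",(0,0,170),(180,40,255),(347,130,400,290),8),
 ("grip",(0,130,100),(8,255,255),(285,195,320,225),67),
 ("sb",(22,100,100),(35,255,255),(230,260,310,330),33),
 ("otray",(3,120,120),(18,255,255),(480,225,520,320),20)]:
    c=blob(p,lo,hi,box); P,ct,sz,a=rect(c,z); m=np.zeros((480,640),np.uint8);cv2.drawContours(m,[c.reshape(-1,1,2)],-1,1,-1)
    print(nm,ct,sz,a,"meanpx",c.mean(0).round(1),"zmed",np.nanmedian(W[(m>0)&(d>0)][:,2]).round(1))
    print(cv2.boxPoints((tuple(map(float,ct)),tuple(map(float,sz)),a)).round(0).tolist())
crop=p[190:320,130:430]; cv2.imwrite("pics/crop.png",cv2.resize(crop,None,fx=2.6,fy=2.6,interpolation=cv2.INTER_CUBIC))
E
```

```text
roof [415.6 353.9] [72.2 79.9] 79.65 meanpx [182.  283.3] zmed 65.5
[[370.0, 326.0], [448.0, 311.0], [461.0, 382.0], [383.0, 397.0]]
tray [496.7 337.9] [ 51. 126.] 79.3 meanpx [194.5 249.1] zmed 20.0
[[430.0, 325.0], [554.0, 301.0], [563.0, 351.0], [440.0, 375.0]]
deck [597.8 -48.1] [ 92.5 301.8] 84.66 meanpx [367.6 209.3] zmed 7.7
[[443.0, -80.0], [744.0, -108.0], [752.0, -16.0], [452.0, 12.0]]
grip [576.7 107.3] [25.3 27.2] 83.51 meanpx [299.7 210.4] zmed 65.9
[[562.0, 96.0], [589.0, 93.0], [592.0, 118.0], [565.0, 121.0]]
sb [389.  161.9] [ 86.4 113.9] 4.06 meanpx [272. 297.] zmed 32.6
[[342.0, 216.0], [350.0, 102.0], [436.0, 108.0], [428.0, 222.0]]
otray [ 468.8 -347.6] [ 49.5 123.1] 89.38 meanpx [500.8 269. ] zmed 19.7
[[407.0, -372.0], [530.0, -373.0], [531.0, -324.0], [408.0, -322.0]]
```

View pics/crop.png

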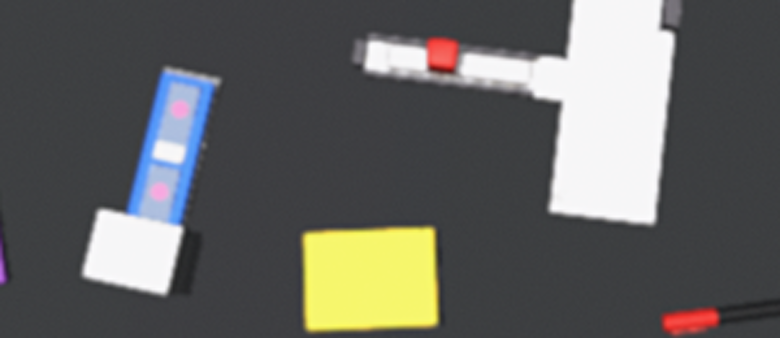

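The crop confirms it: the blue bar with slides is in the roofed dock, and the yellow box and red grip lie clear of it. From the measurements, the tray yaw is about -10.7° with its origin near (474.5,342). The stage yaw is -5.3° with its origin near (662,-62), and the lock stands at about 11 mm. Moving over now.

```bash
python3 - <<'E'
from h import *
import plant
print([k for k in dir(plant) if not k.startswith('_')]); print(getattr(plant,'grip_depth',None), sense().keys())
print(ray("top",[(185.4,273.1)],66), ray("top",[(168.5,270),(202.3,275.4)],66))
E
```

```text
['IKError', 'camera', 'camera_info', 'grip_depth', 'sense', 'sign_off']
18.700000000000003 dict_keys(['time', 'qpos', 'joint_vel', 'effort', 'position', 'tool_rot', 'wrist_force', 'ft_torque', 'opening'])
[[433.42284179 346.98117051  66.        ]] [[439.00430805 383.4712299   66.        ]
 [429.55689036 310.60553063  66.        ]]
```

drive_tool --plan '[[[0.0433, 0.0367, 0], [0, 0, -1]], [[0.0433, 0.0367, 0], [0, 0, -1]], [[0.0433, 0.0367, 0], [0, 0, -1]], [[0.0433, 0.0367, 0], [0, 0, -1]], [[0.0433, 0.0367, 0], [0, 0, -1]], [[0.0433, 0.0367, 0], [0, 0, -1]], [[0.0433, 0.0367, 0], [0, 0, -1]], [[0, 0.0575, 0], [0, 0, -1]], [[0, 0.0575, 0], [0, 0, -1]], [[0, 0.0575, 0], [0, 0, -1]], [[0, 0.0575, 0], [0, 0, -1]], [[0, 0.0575, 0], [0, 0, -1]]]' --claw 0.0854

```text
time: 1.6
position: [449.8, -61.2, 200.2]
tool_rot: [180.0, -0.0, -178.4]
wrist_force: [1.3, -0.6, 0.5]
opening: 85.6
```

drive_tool --plan '[[[0.0047, 0.05, 0], [0, 0, -1.54]], [[0.0047, 0.05, 0], [0, 0, -1.54]], [[0.0047, 0.05, 0], [0, 0, -1.54]], [[0.0047, 0.05, 0], [0, 0, -1.54]], [[0.0047, 0.05, 0], [0, 0, -1.54]], [[0.0047, 0.05, 0], [0, 0, -1.54]], [[0.0047, 0.05, 0], [0, 0, -1.54]], [[0.0047, 0.05, 0], [0, 0, -1.54]], [[0, 0, -0.05], [0, 0, 0]], [[0, 0, -0.05], [0, 0, 0]], [[0, 0, -0.04], [0, 0, 0]], [[0, 0, 0], [0, 0, 0]]]'

```text
time: 3.1
position: [485.9, 334.8, 56.9]
tool_rot: [-179.6, -0.3, 169.3]
wrist_force: [-0.4, -0.6, 0.6]
opening: 85.5
```

```bash
python3 - <<'E'
from h import *
s=sense(); print(s["position"],s["tool_rot"])
p,d=camera("side"); cv2.imwrite("pics/s1.png",cv2.resize(p[210:390,180:420],None,fx=3.2,fy=3.2,interpolation=cv2.INTER_CUBIC))
E
```

```text
[485.85969485 334.82406033  56.86088012] [-179.57514124   -0.27171234  169.27848251]
```

View pics/s1.png

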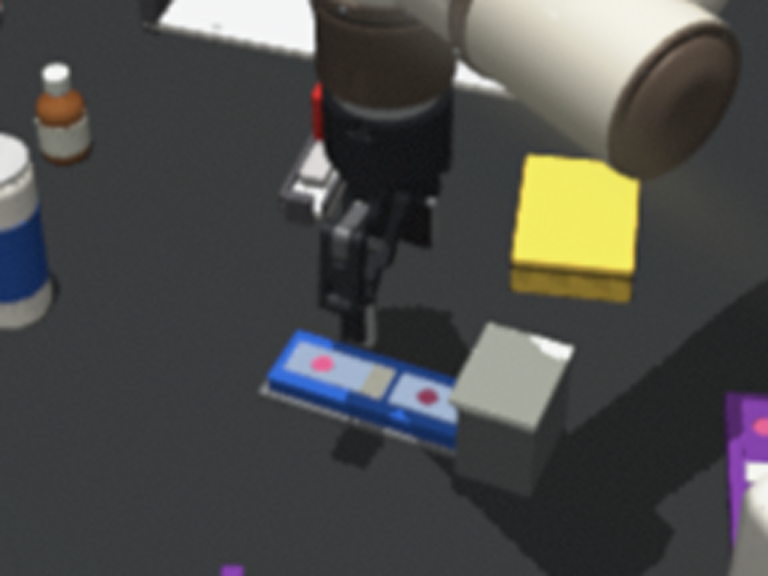

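The side view shows the gripper above the front part of the blue tray at (370,390) in the crop, clear of the roof at (515,370).

drive_tool --plan '[[[0.001, 0.002, -0.02], [0, 0, 0]], [[0, 0, -0.015], [0, 0, 0]], [[0, 0, 0], [0, 0, 0]], [[0, 0, 0], [0, 0, 0]]]'

```text
time: 3.65
position: [489.6, 339.5, 26.5]
tool_rot: [179.9, 0.1, 169.3]
wrist_force: [-0.9, 0.3, -0.4]
opening: 85.3
```

```bash
python3 - <<'E'
from m import *
p,d=camera("side"); W=cloud("side",d)
s=sense(); print(s["position"],s["tool_rot"])
h=cv2.cvtColor(p,cv2.COLOR_BGR2HSV)
m=(cv2.inRange(h,(100,120,60),(125,255,255))>0)&(d>0)
Q=W[m]; T=s["position"]
k=(abs(Q[:,0]-480)<120)&(abs(Q[:,1]-340)<50)&(Q[:,2]>15)&(Q[:,2]<27); Q=Q[k][:,:2].astype(np.float32)
print(len(Q),cv2.minAreaRect(Q),cv2.boxPoints(cv2.minAreaRect(Q)))
# tool finger points
q=W[(d>0)].reshape(-1,3); k=(np.hypot(q[:,0]-T[0],q[:,1]-T[1])<75)&(q[:,2]>26)&(q[:,2]<75); q=q[k]
ex=np.array([np.cos(np.radians(-10.7)),np.sin(np.radians(-10.7))]); ey=np.array([-ex[1],ex[0]])
r=q[:,:2]-T[:2]; print(len(q),np.percentile(r@ex,[2,50,98]),np.percentile(r@ey,[2,50,98]),q[:,2].min())
E
```

```text
[489.55997654 339.55708639  26.56126831] [1.79904280e+02 7.05747795e-02 1.69317854e+02]
401 ((496.10137939453125, 337.35760498046875), (50.80025100708008, 130.42440795898438), 79.19078063964844) [[427.2827  324.638  ]
 [555.39294 300.17828]
 [564.92004 350.0772 ]
 [436.8098  374.53693]]
269 [-73.72610337 -63.65875329   4.64925836] [-44.82187194   3.44081093  49.34005908] 26.059195133529055
```

drive_tool --plan '[[[0, 0, -0.01], [0, 0, 0]], [[0, 0, -0.008], [0, 0, 0]], [[0, 0, 0], [0, 0, 0]], [[0, 0, 0], [0, 0, 0]]]'

```text
time: 4.2
position: [489.1, 339.1, 7.3]
tool_rot: [-180.0, 0.0, 169.3]
wrist_force: [-0.1, -0.1, 0.3]
opening: 85.3
```

drive_tool --plan '[[[0, 0, 0], [0, 0, 0]], [[0, 0, 0], [0, 0, 0]], [[0, 0, 0], [0, 0, 0]], [[0, 0, 0], [0, 0, 0]], [[0, 0, 0], [0, 0, 0]], [[0, 0, 0], [0, 0, 0]]]' --claw 0.03

```text
time: 4.95
position: [489.0, 339.0, 7.4]
tool_rot: [180.0, 0.0, 169.3]
wrist_force: [0.7, 0.3, 0.5]
opening: 30.2
```

The opening reads 30 mm, narrower than the 46 mm tray. I need to look before doing anything else.

```bash
python3 - <<'E'
from m import *
p,d=camera("side"); s=sense(); print(s["position"],s["wrist_force"],s["opening"])
q=proj("side",s["position"])[0]; print(q); u,v=map(int,q)
a=cv2.resize(p[210:390,180:420],None,fx=3.2,fy=3.2,interpolation=cv2.INTER_CUBIC);cv2.imwrite("pics/s2.png",a)
W=cloud("side",d);h=cv2.cvtColor(p,cv2.COLOR_BGR2HSV)
Q=W[(cv2.inRange(h,(100,120,60),(125,255,255))>0)&(d>0)]
k=(abs(Q[:,0]-480)<120)&(abs(Q[:,1]-340)<60)&(Q[:,2]>5)&(Q[:,2]<60); print(k.sum(),np.percentile(Q[k],[2,50,98],axis=0))
E
```

```text
[488.97219768 339.03185362   7.41979672] [ 0.43796389  0.00120702 -0.97666968] 29.77100244051687
[299.57529391 333.92378608]
570 [[440.2839179  307.02865132   6.8284622 ]
 [497.20786391 352.9161132   17.2991169 ]
 [560.03619067 370.06887837  21.36450754]]
```

View pics/s2.png

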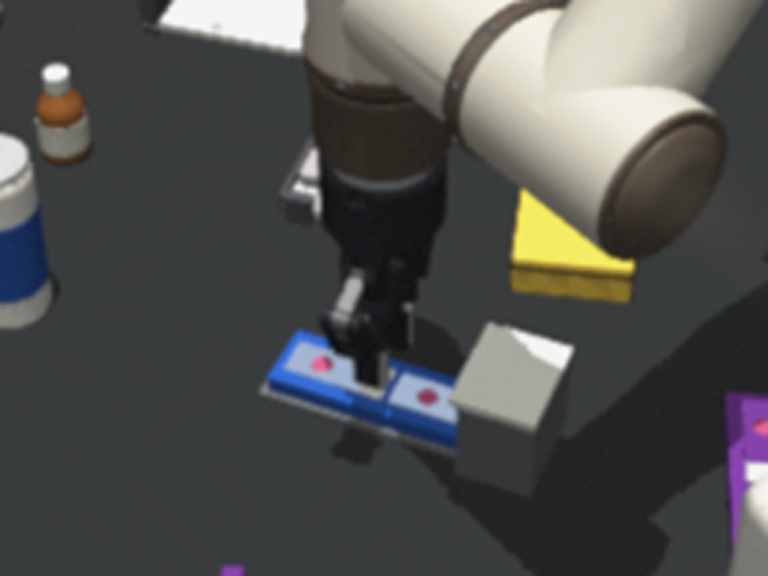

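```bash
python3 - <<'E'
from m import *
p,d=camera("side"); W=cloud("side",d)
for v in range(318,340,2):
  print(v,[ (u,W[v,u].round(0).astype(int).tolist(),p[v,u].tolist()) for u in (292,296,300)])
print(d[325:340,296])
E
```

```text
318 [(292, [490, 398, 113], [21, 19, 19]), (296, [486, 384, 100], [19, 19, 18]), (300, [481, 369, 85], [29, 28, 26])]
320 [(292, [492, 391, 100], [25, 23, 21]), (296, [486, 382, 92], [24, 23, 24]), (300, [483, 364, 75], [65, 65, 64])]
322 [(292, [494, 382, 85], [23, 22, 20]), (296, [486, 383, 88], [22, 22, 20]), (300, [483, 362, 67], [81, 78, 76])]
324 [(292, [498, 368, 64], [22, 20, 20]), (296, [490, 368, 66], [23, 21, 20]), (300, [483, 360, 59], [81, 77, 75])]
326 [(292, [499, 364, 55], [24, 20, 20]), (296, [490, 367, 60], [23, 22, 22]), (300, [483, 361, 54], [84, 85, 84])]
328 [(292, [498, 367, 52], [32, 28, 27]), (296, [490, 366, 53], [22, 21, 20]), (300, [483, 361, 49], [85, 84, 83])]
330 [(292, [504, 341, 17], [153, 139, 129]), (296, [490, 365, 46], [53, 58, 57]), (300, [483, 361, 44], [100, 83, 76])]
332 [(292, [502, 350, 21], [149, 131, 119]), (296, [495, 346, 19], [146, 157, 156]), (300, [486, 346, 22], [137, 97, 80])]
334 [(292, [501, 353, 20], [127, 66, 34]), (296, [494, 350, 18], [139, 109, 97]), (300, [485, 351, 21], [135, 79, 52])]
336 [(292, [501, 358, 18], [123, 63, 30]), (296, [493, 353, 15], [128, 65, 31]), (300, [485, 354, 18], [130, 68, 37])]
338 [(292, [501, 357, 11], [89, 44, 22]), (296, [492, 359, 16], [106, 54, 27]), (300, [483, 362, 21], [150, 76, 36])]
[1193.1146 1195.6726 1198.6188 1201.059  1203.9922 1206.4532 1241.5018
 1237.6736 1233.4182 1235.602  1230.0228 1235.1104 1230.3811 1229.4994
 1227.4448]
```

Depth puts the real fingertip at z≈42 while the state says 7.4, so the two disagree. I'll open, measure the tip again at a different height, and trust neither value until that's done.

drive_tool --plan '[[[0, 0, 0.01], [0, 0, 0]], [[0, 0, 0.01], [0, 0, 0]], [[0, 0, 0.01], [0, 0, 0]], [[0, 0, 0], [0, 0, 0]], [[0, 0, 0], [0, 0, 0]]]' --claw 0.0

```text
time: 5.68
position: [488.8, 338.9, 37.4]
tool_rot: [180.0, -0.0, 169.3]
wrist_force: [-0.6, 1.1, -0.1]
opening: 0.1
```

```bash
cat > tip.py <<'E'
from m import *
def tip(tray_excl=True):
    s=sense(); T=s["position"]; p,d=camera("side"); W=cloud("side",d); h=cv2.cvtColor(p,cv2.COLOR_BGR2HSV)
    g=(d>0)&(h[...,1]<70)&(h[...,2]<130)&(np.hypot(W[...,0]-T[0],W[...,1]-T[1])<65)&(W[...,2]>T[2]-15)&(W[...,2]>26)&(W[...,2]<200)
    P=W[g]; print("T",T.round(1),"open",round(s["opening"],1),"lowest z",np.percentile(P[:,2],[0.5,2,5]).round(1))
    L=P[P[:,2]<np.percentile(P[:,2],2)+15]; print("low pts xy range",np.percentile(L,[5,50,95],axis=0).round(0).tolist())
    return p
if __name__=="__main__":
    p=tip(); cv2.imwrite("tip.png",p)
E
python3 tip.py
```

```text
T [488.8 338.9  37.4] open 0.1 lowest z [68.  76.4 80.3]
low pts xy range [[478.0, 338.0, 68.0], [485.0, 347.0, 81.0], [501.0, 353.0, 90.0]]
```

```bash
python3 - <<'E'
from h import *
p=cv2.imread("tip.png"); T=np.array([488.8,338.9,37.4])
a=cv2.resize(p[240:360,230:370],None,fx=5,fy=5,interpolation=cv2.INTER_CUBIC)
for dz in (0,31): 
    q=(proj("side",T+[0,0,dz])[0]-[230,240])*5; print(dz,q); cv2.circle(a,tuple(int(x) for x in q),5,(0,255,0) if dz else (0,0,255),-1)
cv2.imwrite("pics/s3.png",a)
E
```

```text
0 [348.25139481 418.5502517 ]
31 [348.13996401 364.26467204]
```

View pics/s3.png

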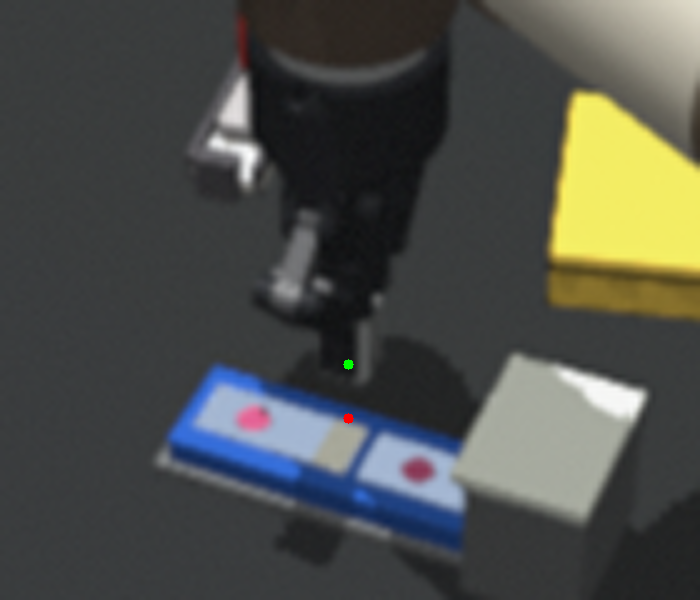

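The view shows the shut fingertips hanging about 25–30 mm above the reported TCP (red dot). The tool really is shorter than the state says, so I'll correct for it using camera and force. I'll open, go lower and measure the tip again.

drive_tool --plan '[[[0, 0, 0], [0, 0, 0]], [[0, 0, 0], [0, 0, 0]], [[0, 0, 0], [0, 0, 0]], [[0, 0, 0], [0, 0, 0]], [[0, 0, -0.015], [0, 0, 0]], [[0, 0, -0.015], [0, 0, 0]], [[0, 0, -0.012], [0, 0, 0]], [[0, 0, -0.008], [0, 0, 0]], [[0, 0, 0], [0, 0, 0]], [[0, 0, 0], [0, 0, 0]]]' --claw 0.0854

```text
time: 6.98
position: [489.3, 339.3, -12.3]
tool_rot: [180.0, 0.0, 169.3]
wrist_force: [-0.2, -0.0, 0.6]
opening: 85.5
```

```bash
python3 - <<'E'
from m import *
s=sense(); T=s["position"]; print(T,s["opening"],s["wrist_force"])
p,d=camera("side"); W=cloud("side",d); np.savez("s4.npz",p=p,d=d)
g=(d>0)&(np.abs(W[...,0]-T[0])<35)&(W[...,1]>T[1]+34)&(W[...,1]<T[1]+75)&(W[...,2]<70)&(W[...,2]>6)
v,u=np.nonzero(g)
for r in sorted(set(v)):
    k=v==r; print(r,u[k].min(),u[k].max(),W[r,u[k]].mean(0).round(0))
a=cv2.resize(p[270:370,230:370],None,fx=5,fy=5,interpolation=cv2.INTER_CUBIC); cv2.imwrite("pics/s4.png",a)
E
```

```text
[489.27373363 339.29031632 -12.28821752] 85.4663093261692 [-0.2261112  -0.01418402  0.6449548 ]
331 295 295 [488. 385.  65.]
332 292 295 [490. 389.  66.]
333 292 295 [490. 389.  62.]
334 292 295 [490. 388.  59.]
335 285 295 [494. 389.  56.]
336 285 295 [496. 392.  56.]
337 285 295 [496. 391.  52.]
338 285 295 [496. 391.  50.]
339 285 295 [497. 390.  46.]
340 285 295 [497. 391.  43.]
341 285 295 [496. 392.  41.]
342 288 294 [494. 391.  39.]
343 291 294 [492. 389.  34.]
```

drive_tool --plan '[[[0, 0, -0.008], [0, 0, 0]], [[0, 0, -0.008], [0, 0, 0]], [[0, 0, 0], [0, 0, 0]], [[0, 0, 0], [0, 0, 0]]]'

```text
time: 7.52
position: [489.0, 339.0, -28.7]
tool_rot: [-180.0, 0.0, 169.3]
wrist_force: [0.2, -0.1, 0.6]
opening: 85.5
```

drive_tool --plan '[[[0, 0, 0], [0, 0, 0]], [[0, 0, 0], [0, 0, 0]], [[0, 0, 0], [0, 0, 0]], [[0, 0, 0], [0, 0, 0]], [[0, 0, 0], [0, 0, 0]]]' --claw 0.035

```text
time: 8.15
position: [490.2, 340.1, -26.8]
tool_rot: [179.9, 0.1, 169.4]
wrist_force: [0.5, -0.4, 5.8]
opening: 44.5
```

```bash
python3 - <<'E'
from m import *
s=sense(); T=s["position"]; print(T,s["opening"],s["wrist_force"])
p,d=camera("side"); W=cloud("side",d)
g=(d>0)&(np.abs(W[...,0]-T[0])<25)&(W[...,1]>T[1]+20)&(W[...,1]<T[1]+55)&(W[...,2]<45)&(W[...,2]>4)&(p.max(2)-p.min(2).astype(int)<35)
v,u=np.nonzero(g)
for r in sorted(set(v)):
    k=v==r; print(r,u[k].min(),u[k].max(),W[r,u[k]].mean(0).round(0))
E
```

```text
[490.20952929 340.09605951 -26.83005471] 44.48156344016638 [ 0.47342457 -0.3909666   5.8049108 ]
334 296 298 [487. 371.  41.]
335 296 298 [487. 369.  37.]
336 296 298 [488. 368.  33.]
337 288 298 [494. 369.  29.]
338 289 298 [494. 372.  29.]
339 288 298 [495. 372.  26.]
340 286 299 [496. 370.  21.]
341 288 299 [494. 371.  20.]
342 289 299 [493. 371.  17.]
343 290 299 [492. 371.  14.]
344 293 300 [489. 371.  12.]
345 295 302 [487. 369.   7.]
346 302 306 [474. 367.   5.]
347 307 308 [466. 368.   5.]
```

The fingers stopped on the tray at 44.5 mm with a 6 N upward push, so the tips are probably on the deck. I'll raise 2 mm, then draw the tray out.

drive_tool --plan '[[[0, 0, 0.002], [0, 0, 0]], [[0, 0, 0.0], [0, 0, 0]], [[0.0049, -0.0009, 0], [0, 0, 0]], [[0.0098, -0.0019, 0], [0, 0, 0]], [[0.0098, -0.0019, 0], [0, 0, 0]], [[0, 0, 0], [0, 0, 0]]]'

```text
time: 8.95
position: [515.1, 334.2, -26.7]
tool_rot: [179.9, 0.1, 169.3]
wrist_force: [1.7, -0.3, -0.9]
opening: 44.4
```

drive_tool --plan '[[[0.0108, -0.002, 0], [0, 0, 0]], [[0.0108, -0.002, 0], [0, 0, 0]], [[0.0108, -0.002, 0], [0, 0, 0]], [[0.0108, -0.002, 0], [0, 0, 0]], [[0.0108, -0.002, 0], [0, 0, 0]], [[0, 0, 0], [0, 0, 0]], [[0, 0, 0.005], [0, 0, 0]], [[0, 0, 0], [0, 0, 0]]]'

```text
time: 9.95
position: [567.4, 324.6, -21.1]
tool_rot: [180.0, 0.0, 169.3]
wrist_force: [-0.5, -0.5, -2.9]
opening: 44.6
```

```bash
python3 - <<'E'
from m import *
s=sense(); T=s["position"]; print(T,s["opening"],s["wrist_force"])
p,d=camera("side"); W=cloud("side",d); np.savez("s5.npz",p=p,d=d)
h=cv2.cvtColor(p,cv2.COLOR_BGR2HSV)
Q=W[(cv2.inRange(h,(100,120,60),(125,255,255))>0)&(d>0)]
k=(abs(Q[:,0]-540)<120)&(abs(Q[:,1]-330)<60)&(Q[:,2]>5)&(Q[:,2]<75); Q=Q[k]; print(np.percentile(Q,[1,50,99],axis=0).round(0))
b=Q[(Q[:,2]>12)&(Q[:,2]<32)][:,:2].astype(np.float32); print(cv2.minAreaRect(b))
cv2.imwrite("pics/s5.png",cv2.resize(p[220:380,180:400],None,fx=3.5,fy=3.5,interpolation=cv2.INTER_CUBIC))
E
```

```text
[567.42762394 324.57708143 -21.10280494] 44.63378244302928 [-0.50556074 -0.48660715 -2.87236436]
[[469. 293.  11.]
 [521. 345.  25.]
 [639. 365.  57.]]
((554.849365234375, 327.83648681640625), (50.607234954833984, 171.1958770751953), 79.65098571777344)
```

View pics/s5.png

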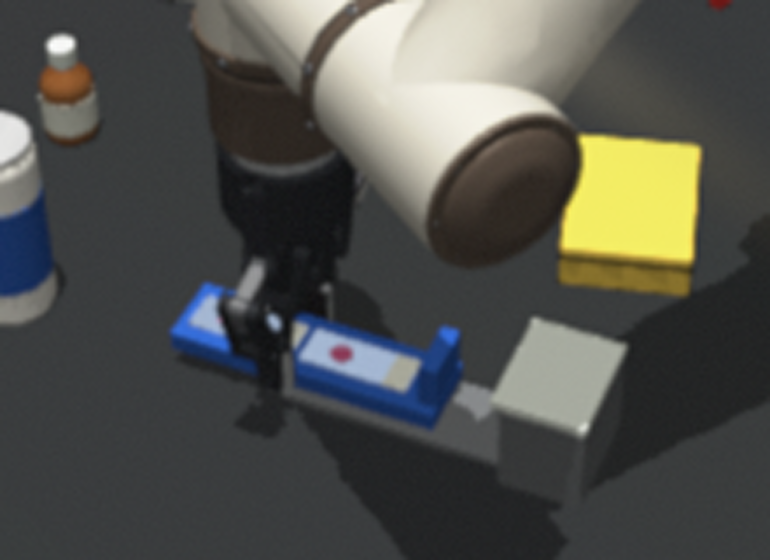

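The tray is gripped, level and out by about 80 mm, with its tab at (440,360) in the crop and clear of the roof. Now I'll lift it and carry it over the stage.

drive_tool --plan '[[[0, 0, 0.03], [0, 0, 0]], [[0, 0, 0.045], [0, 0, 0]], [[0, 0, 0.045], [0, 0, 0]], [[0.001, -0.0468, 0], [0, 0, 0.67]], [[0.001, -0.0468, 0], [0, 0, 0.67]], [[0.001, -0.0468, 0], [0, 0, 0.67]], [[0.001, -0.0468, 0], [0, 0, 0.67]], [[0.001, -0.0468, 0], [0, 0, 0.67]], [[0.001, -0.0468, 0], [0, 0, 0.67]], [[0.001, -0.0468, 0], [0, 0, 0.67]], [[0.001, -0.0468, 0], [0, 0, 0.67]], [[0, 0, 0], [0, 0, 0]]]'

```text
time: 11.5
position: [574.7, -52.7, 98.3]
tool_rot: [-180.0, -0.0, 174.4]
wrist_force: [0.8, 0.8, -2.7]
opening: 44.5
```

drive_tool --plan '[[[0, 0, -0.04], [0, 0, 0]], [[0, 0, -0.04], [0, 0, 0]], [[0, 0, -0.02], [0, 0, 0]], [[0, 0, 0], [0, 0, 0]], [[0, 0, 0], [0, 0, 0]]]'

```text
time: 12.12
position: [576.5, -49.5, -0.5]
tool_rot: [180.0, 0.1, 174.7]
wrist_force: [0.1, 0.4, -2.2]
opening: 44.6
```

```bash
cat > st.py <<'E'
from m import *
O=np.array([661.8,-62.1]); a=np.radians(-5.34); ex=np.array([np.cos(a),np.sin(a)]); ey=np.array([-ex[1],ex[0]])
def S(P): P=np.asarray(P,float)[...,:2]-O; return np.stack([P@ex,P@ey],-1)
def tray(n,z,tol=9):
    p,d=camera(n); W=cloud(n,d); h=cv2.cvtColor(p,cv2.COLOR_BGR2HSV)
    m=(cv2.inRange(h,(100,110,50),(125,255,255))>0)&(d>0); s=S(W)
    m&=(abs(s[...,0]+40)<170)&(abs(s[...,1])<60)&(W[...,2]>z-tol)&(W[...,2]<z+tol)
    Q=s[m]; r=cv2.minAreaRect(Q.astype(np.float32)); print(n,"tray in stage",m.sum(),np.round(r[0],1),np.round(r[1],1),round(r[2],2),"z",np.percentile(W[m][:,2],[5,50,95]).round(1)); print(cv2.boxPoints(r).round(1).tolist())
    return p,d,W
def st():
    s=sense(); print("t",round(s["time"],2),"T",s["position"].round(1),"yaw",s["tool_rot"].round(2),"stage",S(s["position"]).round(1),"F",s["wrist_force"].round(1),"M",s["ft_torque"].round(2),"op",round(s["opening"],1))
E
python3 - <<'E'
from st import *
st(); p,d,W=tray("side",30,15); cv2.imwrite("pics/s6.png",cv2.resize(p[150:300,190:390],None,fx=4,fy=4,interpolation=cv2.INTER_CUBIC))
E
```

```text
t 12.12 T [ 5.765e+02 -4.950e+01 -5.000e-01] yaw [1.7998e+02 1.2000e-01 1.7473e+02] stage [-86.1   4.6] F [ 0.1  0.4 -2.2] M [ 0.03 -0.07 -0.01] op 44.6
side tray in stage 247 [-89.8   3.7] [ 56.8 188.2] 88.85 z [35.2 42.2 44.7]
[[-184.5, -22.799999237060547], [3.5999999046325684, -26.600000381469727], [4.800000190734863, 30.200000762939453], [-183.3000030517578, 34.0]]
```

View pics/s6.png

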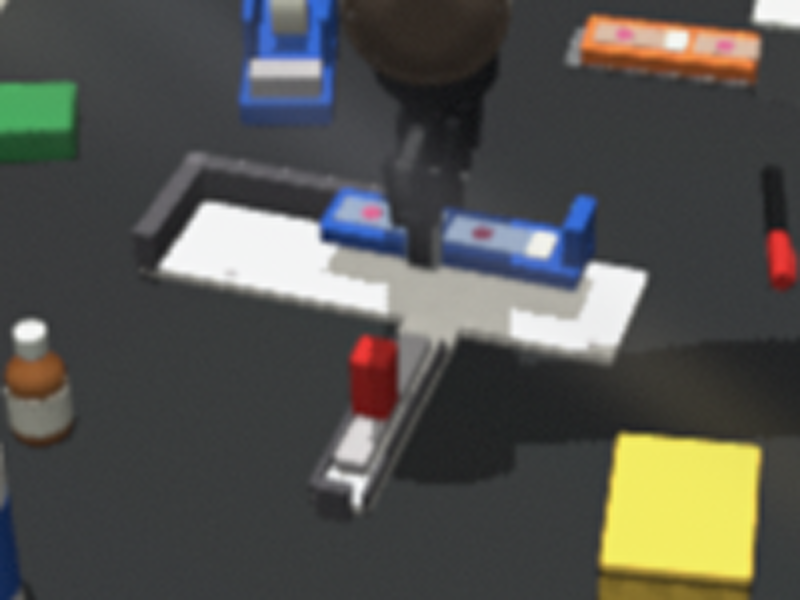

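The tray hangs about 24 mm above the deck, tab towards the robot, with its front end just beside the side fence at (350,215). I'll add 4 mm of clearance to the left and lower it gently.

drive_tool --plan '[[[0, 0.004, 0], [0, 0, 0]], [[0, 0, -0.01], [0, 0, 0]], [[0, 0, -0.008], [0, 0, 0]], [[0, 0, -0.003], [0, 0, 0]], [[0, 0, -0.0015], [0, 0, 0]], [[0, 0, 0], [0, 0, 0]], [[0, 0, 0], [0, 0, 0]]]'

```text
time: 13.05
position: [575.7, -46.1, -23.9]
tool_rot: [180.0, 0.0, 174.7]
wrist_force: [-0.2, -0.3, -2.6]
opening: 44.7
```

Still carrying the full weight (-2.6 N). I'll lower in 0.5 mm steps until it rests.

drive_tool --plan '[[[0, 0, -0.0005], [0, 0, 0]], [[0, 0, -0.0005], [0, 0, 0]], [[0, 0, 0], [0, 0, 0]]]'

```text
time: 13.42
position: [575.6, -46.1, -24.8]
tool_rot: [-180.0, 0.0, 174.7]
wrist_force: [-0.2, 0.1, 0.9]
opening: 44.6
```

drive_tool --plan '[[[0, 0, -0.0005], [0, 0, 0]], [[0, 0, 0], [0, 0, 0]]]'

```text
time: 13.68
position: [575.6, -46.1, -24.8]
tool_rot: [-180.0, 0.0, 174.7]
wrist_force: [-2.2, -0.4, 5.2]
opening: 44.1
```

drive_tool --plan '[[[0, 0, 0], [0, 0, 0]], [[0, 0, 0], [0, 0, 0]], [[0, 0, 0], [0, 0, 0]], [[0, 0, 0], [0, 0, 0]], [[0, 0, 0], [0, 0, 0]], [[0, 0, 0.03], [0, 0, 0]], [[0, 0, 0.03], [0, 0, 0]], [[0, 0, 0.03], [0, 0, 0]], [[0, 0, 0], [0, 0, 0]], [[0, 0, 0], [0, 0, 0]]]' --claw 0.0854

```text
time: 14.92
position: [574.7, -46.1, 63.8]
tool_rot: [180.0, -0.1, 174.6]
wrist_force: [-0.9, 0.4, -0.7]
opening: 85.2
```

```bash
python3 - <<'E'
from st import *
st(); tray("side",18)
E
```

```text
t 14.93 T [574.7 -46.1  63.8] yaw [ 1.8000e+02 -7.0000e-02  1.7464e+02] stage [-88.2   7.8] F [-0.9  0.4 -0.7] M [-0.04  0.03 -0.04] op 85.2
side tray in stage 400 [-98.9   3.5] [171.5  65.2] 0.39 z [10.7 18.6 23.6]
[[-184.89999389648438, 35.5], [-184.39999389648438, -29.700000762939453], [-12.899999618530273, -28.5], [-13.300000190734863, 36.70000076293945]]
```

Tray released on the deck at stage x≈-99. Next: shut the fingers, go behind the tab and down.

drive_tool --plan '[[[-0.0431, 0.004, 0], [0, 0, 0]], [[-0.0431, 0.004, 0], [0, 0, 0]], [[-0.0431, 0.004, 0], [0, 0, 0]], [[0, 0, 0], [0, 0, 0]], [[0, 0, -0.03], [0, 0, 0]], [[0, 0, -0.03], [0, 0, 0]], [[0, 0, -0.02], [0, 0, 0]], [[0, 0, 0], [0, 0, 0]], [[0, 0, 0], [0, 0, 0]]]' --claw 0.0

```text
time: 16.1
position: [447.0, -34.0, -15.4]
tool_rot: [-180.0, 0.0, 174.7]
wrist_force: [-0.3, -0.1, -0.6]
opening: 0.1
```

```bash
python3 - <<'E'
from st import *
st(); p,d,W=tray("side",18); s=S(W)
v,u=np.nonzero((d>0)&(s[...,0]<-186)&(s[...,0]>-250)&(abs(s[...,1]-8)<30)&(W[...,2]>11)&(W[...,2]<45)&(p.max(2)<110))
print(len(v),np.percentile(s[v,u],[2,50,98],axis=0).round(1).tolist(),np.percentile(W[v,u,2],[2,50,98]))
cv2.imwrite("pics/s7.png",cv2.resize(p[150:300,190:390],None,fx=4,fy=4,interpolation=cv2.INTER_CUBIC))
E
```

```text
t 16.1 T [447.  -34.  -15.4] yaw [-1.8000e+02  3.0000e-02  1.7468e+02] stage [-216.5    8. ] F [-0.3 -0.1 -0.6] M [ 0.09  0.01 -0.02] op 0.1
side tray in stage 441 [-95.3  12.7] [ 62.6 182.6] 80.94 z [11.6 19.3 23.8]
[[-190.39999389648438, -3.799999952316284], [-10.100000381469727, -32.599998474121094], [-0.20000000298023224, 29.299999237060547], [-180.60000610351562, 58.0]]
81 [[-226.5, 1.0], [-218.3, 16.6], [-206.1, 24.1]] [14.89860881 31.5419522  44.03251127]
```

View pics/s7.png

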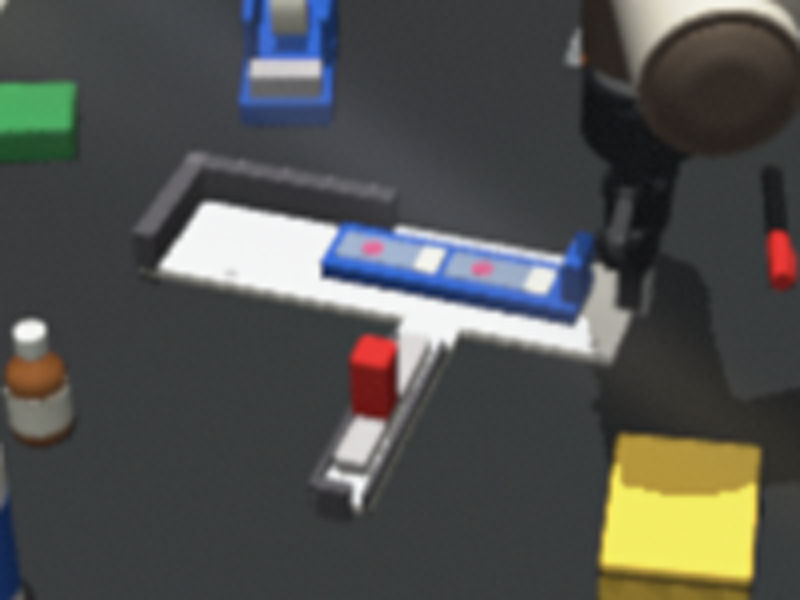

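The view shows the tray lying square on the deck, with the shut fingers just behind the tab at (635,290). Pushing now.

drive_tool --plan '[[[0.00996, -0.00093, 0], [0, 0, 0]], [[0.00498, -0.00047, 0], [0, 0, 0]], [[0.00498, -0.00047, 0], [0, 0, 0]], [[0.00996, -0.00093, 0], [0, 0, 0]], [[0.00996, -0.00093, 0], [0, 0, 0]], [[0.00996, -0.00093, 0], [0, 0, 0]], [[0.00996, -0.00093, 0], [0, 0, 0]], [[0.00996, -0.00093, 0], [0, 0, 0]], [[0.00996, -0.00093, 0], [0, 0, 0]], [[0.00996, -0.00093, 0], [0, 0, 0]], [[0.00996, -0.00093, 0], [0, 0, 0]], [[0, 0, 0], [0, 0, 0]]]'

```text
time: 17.65
position: [547.2, -43.3, -15.6]
tool_rot: [180.0, 0.1, 174.7]
wrist_force: [-0.7, 0.5, -0.9]
opening: -0.0
```

```bash
cat >> st.py <<'E'
def edges(n):  # tray rear/left edges & yaw from blue contour by ray to top plane z=22
    p,d=camera(n); W=cloud(n,d); h=cv2.cvtColor(p,cv2.COLOR_BGR2HSV); s=S(W)
    m=(cv2.inRange(h,(100,110,50),(125,255,255))>0)&(d>0)&(abs(s[...,0]+20)<190)&(abs(s[...,1])<55)&(abs(W[...,2]-22)<3.5)
    Q=s[m]; x=Q[:,0]; b=np.arange(-180,90,12.); 
    E=np.array([[c+6,np.percentile(Q[(x>=c)&(x<c+12),1],96),np.percentile(Q[(x>=c)&(x<c+12),1],4)] for c in b if ((x>=c)&(x<c+12)).sum()>8])
    print(n,"x range",np.percentile(x,[1,99]).round(1)); print(E.round(1).tolist()); print("left edge slope deg",np.degrees(np.polyfit(E[:,0],E[:,1],1)[0]).round(2))
    return p,d,W
E
python3 - <<'E'
from st import *
st(); edges("side"); edges("top")
E
```

```text
t 17.65 T [547.2 -43.3 -15.6] yaw [1.7998e+02 1.0000e-01 1.7466e+02] stage [-115.9    8. ] F [-0.7  0.5 -0.9] M [ 0.01 -0.03  0.06] op -0.0
side x range [-102.5   63.9]
[[-102.0, 32.9, 20.5], [-90.0, 31.8, 12.6], [-78.0, 30.8, 7.6], [-66.0, 32.4, 20.6], [-54.0, 34.1, -12.5], [-42.0, 33.1, -12.8], [-30.0, 32.0, -15.9], [-18.0, 32.2, -13.8], [-6.0, 32.2, -11.8], [6.0, 30.5, -14.1], [18.0, 33.6, -13.4], [30.0, 31.4, -13.7], [42.0, 30.9, -15.2], [54.0, 35.0, -12.6], [66.0, 28.0, -13.9]]
left edge slope deg -0.43
top x range [-15.8  63. ]
[[-18.0, 30.8, 20.3], [-6.0, 31.6, 21.6], [6.0, 31.2, -7.5], [18.0, 29.7, -10.0], [30.0, 31.3, -10.4], [42.0, 30.1, -11.1], [54.0, 31.1, -9.8], [66.0, 28.2, -7.4]]
left edge slope deg -1.25
```

drive_tool --plan '[[[0.005, -0.00047, 0], [0, 0, 0]], [[0.005, -0.00047, 0], [0, 0, 0]], [[0.004, -0.00037, 0], [0, 0, 0]], [[0, 0, 0], [0, 0, 0]], [[-0.0149, 0.0014, 0], [0, 0, 0]], [[0, 0, 0.035], [0, 0, 0]], [[0, 0, 0.045], [0, 0, 0]], [[0.04, 0.022, 0], [0, 0, 0]], [[0.04, 0.022, 0], [0, 0, 0]], [[0.03, 0.007, 0], [0, 0, 0]], [[0, 0, 0], [0, 0, 0]], [[0, 0, 0], [0, 0, 0]]]'

```text
time: 19.25
position: [654.1, 7.5, 64.0]
tool_rot: [-180.0, -0.1, 174.6]
wrist_force: [-0.3, -0.1, -0.3]
opening: -0.0
```

```bash
python3 - <<'E'
from st import *
st()
E
```

```text
t 19.25 T [654.1   7.5  64. ] yaw [-1.7999e+02 -6.0000e-02  1.7465e+02] stage [-14.2  68.6] F [-0.3 -0.1 -0.3] M [ 0.01 -0.01 -0.02] op -0.0
```

drive_tool --plan '[[[0, 0, -0.03], [0, 0, 0]], [[0, 0, -0.03], [0, 0, 0]], [[0, 0, -0.02], [0, 0, 0]], [[0, 0, 0], [0, 0, 0]], [[-0.0009, -0.01, 0], [0, 0, 0]], [[-0.0009, -0.01, 0], [0, 0, 0]], [[-0.0005, -0.005, 0], [0, 0, 0]], [[0, 0, 0], [0, 0, 0]], [[0, 0, 0], [0, 0, 0]]]'

```text
time: 20.38
position: [652.6, -17.3, -15.4]
tool_rot: [180.0, 0.0, 174.7]
wrist_force: [-0.6, -0.2, 0.3]
opening: 0.1
```

drive_tool --plan '[[[-0.0001, -0.001, 0], [0, 0, 0]], [[-0.0001, -0.001, 0], [0, 0, 0]], [[-0.0001, -0.001, 0], [0, 0, 0]], [[0, 0, 0], [0, 0, 0]]]'

```text
time: 20.88
position: [652.3, -20.2, -15.6]
tool_rot: [180.0, 0.0, 174.7]
wrist_force: [0.3, 0.9, 0.5]
opening: -0.2
```

```bash
python3 - <<'E'
from st import *
st(); edges("side")
E
```

```text
t 20.88 T [652.3 -20.2 -15.6] yaw [1.7999e+02 1.0000e-02 1.7467e+02] stage [-13.3  40.8] F [0.3 0.9 0.5] M [ 0.3  -0.06  0.05] op -0.2
side x range [-91.   78.9]
[[-90.0, 32.0, 9.7], [-78.0, 30.8, 16.4], [-66.0, 32.8, -3.8], [-54.0, 32.1, -0.8], [-42.0, 30.5, -16.0], [-30.0, 29.9, -13.7], [18.0, 32.2, 20.0], [42.0, 33.4, 8.3], [54.0, 30.0, -13.0], [66.0, 32.0, -15.1], [78.0, 24.6, -16.7]]
left edge slope deg -0.85
```

drive_tool --plan '[[[-0.0001, -0.001, 0], [0, 0, 0]], [[-0.0001, -0.001, 0], [0, 0, 0]], [[-0.0001, -0.001, 0], [0, 0, 0]], [[0, 0, 0], [0, 0, 0]]]'

```text
time: 21.42
position: [651.9, -23.5, -15.6]
tool_rot: [-180.0, -0.0, 174.7]
wrist_force: [0.2, 0.3, 0.3]
opening: -0.0
```

drive_tool --plan '[[[-0.0001, -0.001, 0], [0, 0, 0]], [[-0.0001, -0.001, 0], [0, 0, 0]], [[0, 0, 0], [0, 0, 0]]]'

```text
time: 21.8
position: [651.7, -25.5, -15.6]
tool_rot: [-180.0, -0.0, 174.7]
wrist_force: [-0.1, 0.7, -0.9]
opening: 0.2
```

```bash
python3 - <<'E'
from st import *
st(); edges("side")
E
```

```text
t 21.8 T [651.7 -25.5 -15.6] yaw [-180.     -0.    174.66] stage [-13.5  35.5] F [-0.1  0.7 -0.9] M [ 0.1  -0.05  0.  ] op 0.2
side x range [-90.1  78.9]
[[-90.0, 25.6, 6.7], [-78.0, 26.3, 7.7], [-66.0, 23.5, -20.9], [-54.0, 26.9, -18.7], [-42.0, 27.4, -21.5], [-30.0, 24.4, -19.6], [-18.0, 18.6, -20.7], [30.0, 25.6, 14.7], [42.0, 25.3, 0.3], [54.0, 29.9, -22.6], [66.0, 28.7, -20.8], [78.0, 22.2, -22.1]]
left edge slope deg 0.34
```

drive_tool --plan '[[[-0.0001, -0.001, 0], [0, 0, 0]], [[0, 0, 0], [0, 0, 0]]]'

```text
time: 22.1
position: [651.6, -26.4, -15.6]
tool_rot: [-180.0, -0.0, 174.7]
wrist_force: [-0.5, 0.8, -1.0]
opening: 0.1
```

drive_tool --plan '[[[-0.0001, -0.001, 0], [0, 0, 0]], [[0, 0, 0], [0, 0, 0]]]'

```text
time: 22.35
position: [651.5, -27.4, -15.6]
tool_rot: [-180.0, 0.0, 174.7]
wrist_force: [0.7, 0.9, -0.5]
opening: -0.2
```

drive_tool --plan '[[[0, -0.0005, 0], [0, 0, 0]], [[0, 0, 0], [0, 0, 0]]]'

```text
time: 22.6
position: [651.5, -27.8, -15.6]
tool_rot: [180.0, -0.0, 174.7]
wrist_force: [0.2, 1.1, -0.2]
opening: -0.1
```

drive_tool --plan '[[[0, -0.0005, 0], [0, 0, 0]], [[0, 0, 0], [0, 0, 0]]]'

```text
time: 22.85
position: [651.5, -28.3, -15.6]
tool_rot: [180.0, -0.0, 174.7]
wrist_force: [0.5, 0.0, 0.6]
opening: -0.1
```

drive_tool --plan '[[[0, -0.0005, 0], [0, 0, 0]], [[0, 0, 0], [0, 0, 0]]]'

```text
time: 23.1
position: [651.6, -28.9, -15.6]
tool_rot: [180.0, 0.0, 174.7]
wrist_force: [0.9, 0.4, 0.3]
opening: 0.1
```

drive_tool --plan '[[[0, -0.0005, 0], [0, 0, 0]], [[0, 0, 0], [0, 0, 0]]]'

```text
time: 23.35
position: [651.8, -29.2, -15.5]
tool_rot: [180.0, 0.0, 174.7]
wrist_force: [1.1, 0.4, -0.9]
opening: 0.1
```

drive_tool --plan '[[[0, -0.0005, 0], [0, 0, 0]], [[0, 0, 0], [0, 0, 0]]]'

```text
time: 23.6
position: [652.0, -29.5, -15.5]
tool_rot: [180.0, 0.0, 174.7]
wrist_force: [0.9, 2.4, -0.5]
opening: 0.2
```

drive_tool --plan '[[[0, -0.0005, 0], [0, 0, 0]], [[0, 0, 0], [0, 0, 0]]]'

```text
time: 23.85
position: [651.7, -30.6, -15.3]
tool_rot: [-180.0, 0.0, 174.7]
wrist_force: [0.7, 1.5, 1.0]
opening: -0.2
```

```bash
python3 - <<'E'
from st import *
st(); edges("side")
E
```

```text
t 23.85 T [651.7 -30.6 -15.3] yaw [-1.7998e+02  1.0000e-02  1.7467e+02] stage [-13.   30.4] F [0.7 1.5 1. ] M [ 0.26 -0.13  0.03] op -0.2
side x range [-89.2  78.7]
[[-90.0, 18.9, -3.1], [-78.0, 22.3, 8.3], [-66.0, 23.1, -23.9], [-54.0, 21.3, -22.4], [-42.0, 21.5, -22.1], [-30.0, 21.9, -24.4], [-18.0, 22.8, -27.8], [18.0, 23.0, 10.0], [30.0, 24.1, 10.7], [42.0, 23.3, 12.8], [54.0, 20.6, -24.9], [66.0, 21.6, -27.7], [78.0, 17.5, -23.5]]
left edge slope deg -0.17
```

drive_tool --plan '[[[0, -0.0005, 0], [0, 0, 0]], [[0, 0, 0], [0, 0, 0]]]'

```text
time: 24.15
position: [651.6, -30.8, -15.3]
tool_rot: [180.0, 0.0, 174.7]
wrist_force: [0.6, 0.9, 2.3]
opening: -0.1
```

drive_tool --plan '[[[0, -0.0005, 0], [0, 0, 0]], [[0, 0, 0], [0, 0, 0]]]'

```text
time: 24.4
position: [651.7, -31.1, -15.3]
tool_rot: [180.0, 0.0, 174.7]
wrist_force: [-0.5, 2.4, 2.3]
opening: 0.1
```

drive_tool --plan '[[[0, -0.0005, 0], [0, 0, 0]], [[0, 0, 0], [0, 0, 0]]]'

```text
time: 24.65
position: [651.8, -31.6, -15.3]
tool_rot: [180.0, 0.0, 174.7]
wrist_force: [0.6, 3.6, 3.8]
opening: 0.1
```

drive_tool --plan '[[[0, -0.0005, 0], [0, 0, 0]], [[0, 0, 0], [0, 0, 0]]]'

```text
time: 24.9
position: [651.9, -32.1, -15.3]
tool_rot: [180.0, 0.0, 174.7]
wrist_force: [-0.1, 3.7, 4.4]
opening: -0.2
```

drive_tool --plan '[[[0, -0.0005, 0], [0, 0, 0]], [[0, 0, 0], [0, 0, 0]]]'

```text
time: 25.15
position: [651.9, -32.6, -15.3]
tool_rot: [180.0, 0.0, 174.7]
wrist_force: [-0.2, 3.9, 5.1]
opening: -0.1
```

```bash
python3 - <<'E'
from st import *
st(); p,d,W=edges("side"); cv2.imwrite("pics/s8.png",cv2.resize(p[150:290,200:370],None,fx=4.5,fy=4.2,interpolation=cv2.INTER_CUBIC))
E
```

```text
t 25.15 T [651.9 -32.6 -15.3] yaw [1.7999e+02 5.0000e-02 1.7468e+02] stage [-12.6  28.5] F [-0.2  3.9  5.1] M [ 1.22  0.02 -0.02] op -0.1
side x range [-89.8  79.1]
[[-90.0, 21.1, -1.9], [-78.0, 22.8, 10.5], [-66.0, 21.0, -23.4], [-54.0, 21.6, -24.0], [-42.0, 21.4, -25.2], [-30.0, 21.2, -24.3], [18.0, 22.5, 12.0], [30.0, 20.0, 12.5], [42.0, 23.4, 10.9], [54.0, 21.3, -25.6], [66.0, 19.9, -29.0], [78.0, 19.4, -28.0]]
left edge slope deg -0.39
```

View pics/s8.png

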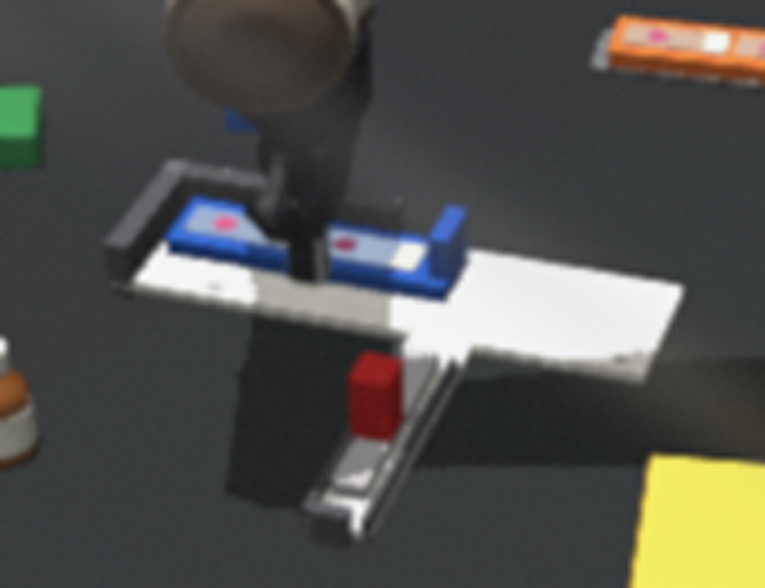

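The tray now lies along the side fence, square, about 5 mm short of the end fence. Contact force is roughly 4 N and the left edge no longer moves. I'll back off and go behind the tab for the last push.

drive_tool --plan '[[[0.0005, 0.005, 0], [0, 0, 0]], [[0.0005, 0.005, 0], [0, 0, 0]], [[0, 0, 0.04], [0, 0, 0]], [[0, 0, 0.04], [0, 0, 0]], [[-0.0361, -0.0093, 0], [0, 0, 0]], [[-0.0361, -0.0093, 0], [0, 0, 0]], [[-0.0361, -0.0093, 0], [0, 0, 0]], [[0, 0, 0], [0, 0, 0]], [[0, 0, -0.04], [0, 0, 0]], [[0, 0, -0.04], [0, 0, 0]], [[0, 0, 0], [0, 0, 0]], [[0, 0, 0], [0, 0, 0]]]'

```text
time: 26.7
position: [545.3, -50.8, -15.0]
tool_rot: [-180.0, 0.1, 174.7]
wrist_force: [0.4, -0.1, -0.2]
opening: -0.2
```

```bash
python3 - <<'E'
from st import *
st(); edges("side")
E
```

```text
t 26.7 T [545.3 -50.8 -15. ] yaw [-1.7999e+02  6.0000e-02  1.7469e+02] stage [-117.     0.5] F [ 0.4 -0.1 -0.2] M [ 0.01 -0.07 -0.02] op -0.2
side x range [-90.6  78.3]
[[-90.0, 27.5, 0.2], [-78.0, 28.8, 20.6], [-54.0, 32.8, 19.6], [-42.0, 32.0, -14.9], [-30.0, 30.6, -15.9], [-18.0, 31.0, -14.4], [-6.0, 30.8, -14.9], [6.0, 29.1, -16.0], [18.0, 31.9, -15.7], [30.0, 30.1, -14.9], [42.0, 29.9, -16.3], [54.0, 30.6, -16.0], [66.0, 27.6, -17.6], [78.0, 25.7, -15.9]]
left edge slope deg -0.62
```

The left edge is back at +31: retracting dragged the tray back with the finger. The earlier upward force of about 5 N fits this, since the tip had ridden up on the tray's top edge. I'll redo the side push with the tip 5 mm lower.

drive_tool --plan '[[[0, 0, 0.04], [0, 0, 0]], [[0, 0, 0.04], [0, 0, 0]], [[0.0361, 0.0165, 0], [0, 0, 0]], [[0.0361, 0.0165, 0], [0, 0, 0]], [[0.0361, 0.0165, 0], [0, 0, 0]], [[0, 0, 0], [0, 0, 0]], [[0, 0, -0.04], [0, 0, 0]], [[0, 0, -0.04], [0, 0, 0]], [[0, 0, 0], [0, 0, 0]], [[0, 0, -0.003], [0, 0, 0]], [[0, 0, -0.0025], [0, 0, 0]], [[0, 0, 0], [0, 0, 0]]]'

```text
time: 28.25
position: [653.2, -1.1, -19.8]
tool_rot: [180.0, 0.1, 174.7]
wrist_force: [-0.6, 0.4, 0.2]
opening: -0.3
```

```bash
python3 - <<'E'
from st import *
st(); p,d=camera("side"); W=cloud("side",d); s=S(W); T=S(sense()["position"])
v,u=np.nonzero((d>0)&(abs(s[...,0]-T[0])<25)&(s[...,1]>T[1]-2)&(s[...,1]<T[1]+30)&(W[...,2]>9.5)&(W[...,2]<60)&(p.max(2)<110))
for r in sorted(set(v)):
    k=v==r; print(r,u[k].min(),u[k].max(),s[r,u[k]].mean(0).round(0),W[r,u[k],2].mean().round(0))
E
```

```text
t 28.25 T [653.2  -1.1 -19.8] yaw [1.7996e+02 1.1000e-01 1.7467e+02] stage [-14.2  60. ] F [-0.6  0.4  0.2] M [-0.03  0.03  0.01] op -0.3
210 264 269 [-21.  62.] 59.0
211 267 268 [-25.  66.] 59.0
213 267 268 [-27.  73.] 59.0
214 266 268 [-25.  70.] 53.0
215 266 268 [-23.  66.] 47.0
216 259 269 [-21.  75.] 49.0
217 260 268 [-17.  71.] 43.0
218 260 268 [-16.  69.] 38.0
219 260 269 [-17.  70.] 36.0
220 260 268 [-16.  70.] 33.0
221 260 269 [-17.  69.] 29.0
222 260 268 [-16.  69.] 26.0
223 260 269 [-16.  67.] 21.0
224 260 268 [-16.  70.] 20.0
225 261 268 [-17.  69.] 17.0
226 265 267 [-20.  67.] 13.0
```

drive_tool --plan '[[[0, 0, -0.002], [0, 0, 0]], [[-0.0007, -0.008, 0], [0, 0, 0]], [[-0.0007, -0.008, 0], [0, 0, 0]], [[-0.0001, -0.001, 0], [0, 0, 0]], [[-0.0001, -0.001, 0], [0, 0, 0]], [[-0.0001, -0.001, 0], [0, 0, 0]], [[-0.0001, -0.001, 0], [0, 0, 0]], [[-0.0001, -0.001, 0], [0, 0, 0]], [[-0.0001, -0.001, 0], [0, 0, 0]], [[0, 0, 0], [0, 0, 0]]]'

```text
time: 29.55
position: [651.0, -23.2, -22.7]
tool_rot: [180.0, 0.1, 174.7]
wrist_force: [0.3, 3.0, 4.9]
opening: -0.1
```

drive_tool --plan '[[[-0.0001, -0.001, 0], [0, 0, 0]], [[-0.0001, -0.001, 0], [0, 0, 0]], [[0, 0, 0], [0, 0, 0]]]'

```text
time: 29.92
position: [650.8, -25.1, -22.7]
tool_rot: [180.0, 0.1, 174.7]
wrist_force: [0.8, 2.3, 6.2]
opening: -0.1
```

drive_tool --plan '[[[-0.0001, -0.001, 0], [0, 0, 0]], [[0, -0.0005, 0], [0, 0, 0]], [[0, 0, 0], [0, 0, 0]]]'

```text
time: 30.3
position: [650.6, -26.6, -22.8]
tool_rot: [180.0, 0.0, 174.7]
wrist_force: [0.7, 2.9, 5.1]
opening: 0.3
```

```bash
python3 - <<'E'
from st import *
st(); edges("side")
E
```

```text
t 30.3 T [650.6 -26.6 -22.8] yaw [1.7999e+02 4.0000e-02 1.7468e+02] stage [-14.5  34.3] F [0.7 2.9 5.1] M [ 0.93 -0.06 -0.01] op 0.3
side x range [-90.4  78.9]
[[-90.0, 20.2, -3.7], [-78.0, 22.2, 9.1], [-66.0, 21.9, -23.4], [-54.0, 22.1, -23.6], [-42.0, 25.1, -26.0], [-30.0, 22.1, -26.0], [-18.0, 17.0, -24.9], [30.0, 27.5, 11.2], [42.0, 23.9, -22.3], [54.0, 22.5, -26.4], [66.0, 21.6, -26.6], [78.0, 19.8, -22.6]]
left edge slope deg 0.28
```

drive_tool --plan '[[[0, 0, 0.0015], [0, 0, 0]], [[0, 0, 0], [0, 0, 0]]]'

```text
time: 30.6
position: [649.5, -26.9, -22.4]
tool_rot: [-180.0, -0.1, 174.6]
wrist_force: [0.4, 1.8, 0.3]
opening: 0.5
```

drive_tool --plan '[[[0, -0.0005, 0], [0, 0, 0]], [[0, 0, 0], [0, 0, 0]]]'

```text
time: 30.85
position: [649.9, -27.2, -22.1]
tool_rot: [-180.0, -0.1, 174.7]
wrist_force: [1.7, 2.8, -1.1]
opening: 0.1
```

drive_tool --plan '[[[0, -0.0005, 0], [0, 0, 0]], [[0, 0, 0], [0, 0, 0]]]'

```text
time: 31.1
position: [649.9, -27.3, -21.8]
tool_rot: [180.0, -0.0, 174.7]
wrist_force: [0.2, 4.9, -0.9]
opening: -0.1
```

drive_tool --plan '[[[0, -0.0005, 0], [0, 0, 0]], [[0, 0, 0], [0, 0, 0]]]'

```text
time: 31.35
position: [649.9, -27.4, -21.8]
tool_rot: [180.0, -0.0, 174.7]
wrist_force: [0.5, 6.6, -0.6]
opening: -0.1
```

Solid contact now: the position stalls with Fy rising to 6.6 N and Fz near 0. Backing off and going behind the tab.

drive_tool --plan '[[[0.0003, 0.003, 0], [0, 0, 0]], [[0.0008, 0.009, 0], [0, 0, 0]], [[0, 0, 0.04], [0, 0, 0]], [[0, 0, 0.045], [0, 0, 0]], [[-0.0353, -0.0119, 0], [0, 0, 0]], [[-0.0353, -0.0119, 0], [0, 0, 0]], [[-0.0353, -0.0119, 0], [0, 0, 0]], [[0, 0, 0], [0, 0, 0]], [[0, 0, -0.04], [0, 0, 0]], [[0, 0, -0.038], [0, 0, 0]], [[0, 0, 0], [0, 0, 0]], [[0, 0, 0], [0, 0, 0]]]'

```text
time: 32.85
position: [547.1, -51.7, -13.5]
tool_rot: [-180.0, 0.1, 174.7]
wrist_force: [-1.0, -0.3, 0.7]
opening: 0.0
```

```bash
python3 - <<'E'
from st import *
st(); edges("side")
E
```

```text
t 32.85 T [547.1 -51.7 -13.5] yaw [-1.8000e+02  1.2000e-01  1.7472e+02] stage [-115.2   -0.4] F [-1.  -0.3  0.7] M [-0.03 -0.01  0.06] op 0.0
side x range [-89.9  78.2]
[[-90.0, 24.2, -2.1], [-78.0, 22.2, 6.8], [-66.0, 23.5, -21.4], [-54.0, 21.2, -24.9], [-42.0, 22.0, -25.7], [-30.0, 19.7, -26.6], [-18.0, 22.2, -23.0], [-6.0, 22.1, -27.5], [6.0, 20.6, -28.4], [18.0, 20.2, -26.8], [30.0, 22.9, -25.8], [42.0, 24.5, -26.4], [54.0, 22.7, -26.1], [66.0, 19.5, -27.9], [78.0, 15.9, -24.7]]
left edge slope deg -1.08
```

The tray stayed flush at the side. Final push toward the end fence.

drive_tool --plan '[[[0.005, -0.0005, 0], [0, 0, 0]], [[0.005, -0.0005, 0], [0, 0, 0]], [[0.003, -0.0003, 0], [0, 0, 0]], [[0.001, -0.0001, 0], [0, 0, 0]], [[0.001, -0.0001, 0], [0, 0, 0]], [[0, 0, 0], [0, 0, 0]]]'

```text
time: 33.65
position: [560.0, -53.5, -14.7]
tool_rot: [-180.0, -0.0, 174.7]
wrist_force: [-0.9, -0.8, 0.4]
opening: -0.3
```

drive_tool --plan '[[[0.001, -0.0001, 0], [0, 0, 0]], [[0.001, -0.0001, 0], [0, 0, 0]], [[0, 0, 0], [0, 0, 0]]]'

```text
time: 34.02
position: [562.5, -53.6, -14.7]
tool_rot: [-180.0, -0.0, 174.7]
wrist_force: [0.2, -0.3, -0.1]
opening: -0.3
```

drive_tool --plan '[[[0.001, -0.0001, 0], [0, 0, 0]], [[0, 0, 0], [0, 0, 0]]]'

```text
time: 34.28
position: [563.6, -53.7, -14.7]
tool_rot: [180.0, 0.0, 174.7]
wrist_force: [-1.2, 0.0, -0.5]
opening: 0.0
```

Stage x is about -99. I'll continue in 1 mm and then 0.5 mm steps, watching Fx.

drive_tool --plan '[[[0.001, -0.0001, 0], [0, 0, 0]], [[0, 0, 0], [0, 0, 0]]]'

```text
time: 34.52
position: [564.6, -53.8, -14.6]
tool_rot: [180.0, 0.0, 174.7]
wrist_force: [-0.3, 0.8, -0.8]
opening: -0.2
```

drive_tool --plan '[[[0.0005, 0, 0], [0, 0, 0]], [[0, 0, 0], [0, 0, 0]]]'

```text
time: 34.78
position: [565.0, -53.8, -14.6]
tool_rot: [180.0, 0.0, 174.7]
wrist_force: [-0.6, 0.3, -0.1]
opening: 0.3
```

drive_tool --plan '[[[0.0005, 0, 0], [0, 0, 0]], [[0, 0, 0], [0, 0, 0]]]'

```text
time: 35.02
position: [565.5, -53.8, -14.6]
tool_rot: [180.0, 0.0, 174.7]
wrist_force: [-1.3, 0.3, -0.3]
opening: -0.0
```

drive_tool --plan '[[[0.0005, 0, 0], [0, 0, 0]], [[0, 0, 0], [0, 0, 0]]]'

```text
time: 35.28
position: [566.0, -53.8, -14.6]
tool_rot: [180.0, 0.0, 174.7]
wrist_force: [-1.1, -0.1, -0.5]
opening: 0.1
```

drive_tool --plan '[[[0.0005, 0, 0], [0, 0, 0]], [[0, 0, 0], [0, 0, 0]]]'

```text
time: 35.52
position: [566.5, -53.8, -14.6]
tool_rot: [180.0, 0.0, 174.7]
wrist_force: [-1.1, 1.0, -0.1]
opening: -0.2
```

drive_tool --plan '[[[0.0005, 0, 0], [0, 0, 0]], [[0, 0, 0], [0, 0, 0]]]'

```text
time: 35.78
position: [566.8, -53.8, -14.6]
tool_rot: [-180.0, -0.0, 174.7]
wrist_force: [-1.5, -0.3, 0.3]
opening: 0.0
```

drive_tool --plan '[[[0.0005, 0, 0], [0, 0, 0]], [[0, 0, 0], [0, 0, 0]]]'

```text
time: 36.02
position: [566.7, -53.8, -14.6]
tool_rot: [-180.0, -0.1, 174.7]
wrist_force: [-3.7, 1.0, 2.4]
opening: 0.1
```

drive_tool --plan '[[[0.0005, 0, 0], [0, 0, 0]], [[0, 0, 0], [0, 0, 0]]]'

```text
time: 36.28
position: [566.7, -53.9, -14.6]
tool_rot: [-180.0, -0.1, 174.7]
wrist_force: [-5.7, 1.8, 4.0]
opening: -0.0
```

```bash
python3 - <<'E'
from st import *
st(); edges("side")
E
```

```text
t 36.27 T [566.7 -53.9 -14.6] yaw [-1.7998e+02 -1.4000e-01  1.7465e+02] stage [-95.5  -0.7] F [-5.7  1.8  4. ] M [0.36 1.4  0.01] op -0.0
side x range [-81.1  86.8]
[[-78.0, 21.0, 9.9], [-66.0, 21.3, 2.5], [-54.0, 21.3, -22.7], [-42.0, 21.0, -28.9], [-30.0, 22.9, -24.2], [-18.0, 23.5, -27.8], [-6.0, 20.4, -26.7], [6.0, 19.6, -27.1], [18.0, 20.3, -26.1], [30.0, 24.1, -28.9], [42.0, 22.3, -27.5], [54.0, 17.9, -28.2], [66.0, 21.5, -28.0], [78.0, 22.0, -26.1], [90.0, 17.9, -25.3]]
left edge slope deg -0.5
```

The tray is stalled against the end fence at 5.7 N, flush on both. Backing off, then going to the left of the red grip.

drive_tool --plan '[[[-0.003, 0.0003, 0], [0, 0, 0]], [[-0.007, 0.0007, 0], [0, 0, 0]], [[0, 0, 0.04], [0, 0, 0]], [[0, 0, 0.04], [0, 0, 0]], [[0.0064, 0.0499, 0], [0, 0, 0]], [[0.0064, 0.0499, 0], [0, 0, 0]], [[0.0064, 0.0499, 0], [0, 0, 0]], [[0.0064, 0.0499, 0], [0, 0, 0]], [[0, 0, 0], [0, 0, 0]], [[0, 0, -0.03], [0, 0, 0]], [[0, 0, -0.027], [0, 0, 0]], [[0, 0, 0], [0, 0, 0]]]'

```text
time: 37.83
position: [581.8, 145.2, 6.4]
tool_rot: [-179.9, -0.2, 174.6]
wrist_force: [0.5, -0.4, -0.7]
opening: 0.0
```

```bash
python3 - <<'E'
from st import *
st(); p,d,W=edges("top"); s=S(W); h=cv2.cvtColor(p,cv2.COLOR_BGR2HSV)
p,d,W=edges("side"); s=S(W); h=cv2.cvtColor(p,cv2.COLOR_BGR2HSV)
m=((h[...,0]<8)|(h[...,0]>172))&(h[...,1]>130)&(d>0)&(abs(s[...,0]+99)<40)&(abs(s[...,1]-150)<70)
print("grip",m.sum(),np.percentile(s[m],[3,50,97],axis=0).round(1).tolist())
cv2.imwrite("pics/s9.png",cv2.resize(p[150:290,200:370],None,fx=4.5,fy=4.2,interpolation=cv2.INTER_CUBIC))
E
```

```text
t 37.83 T [581.8 145.2   6.4] yaw [-179.85   -0.24  174.6 ] stage [-99.  198.9] F [ 0.5 -0.4 -0.7] M [ 0.03  0.   -0.02] op 0.0
top x range [-80.3  86.2]
[[-78.0, 21.1, -15.5], [-66.0, 20.7, -20.2], [-54.0, 20.1, -21.9], [-42.0, 20.1, -24.4], [-30.0, 20.2, -23.7], [-18.0, 19.1, -24.3], [-6.0, 20.2, -23.3], [6.0, 19.8, -23.8], [18.0, 20.8, -23.5], [30.0, 19.5, -23.8], [42.0, 20.0, -22.8], [54.0, 20.5, -22.3], [66.0, 19.9, -23.1], [78.0, 19.7, -23.5], [90.0, 19.2, -20.8]]
left edge slope deg -0.29
side x range [20.8 86.9]
[[30.0, 23.5, -7.7], [42.0, 20.4, -26.5], [54.0, 21.8, -27.4], [66.0, 21.4, -26.0], [78.0, 23.8, -24.6], [90.0, 19.0, -24.5]]
left edge slope deg -1.73
grip 105 [[-110.2, 152.7], [-106.3, 168.1], [-100.1, 190.6]]
```

View pics/s9.png

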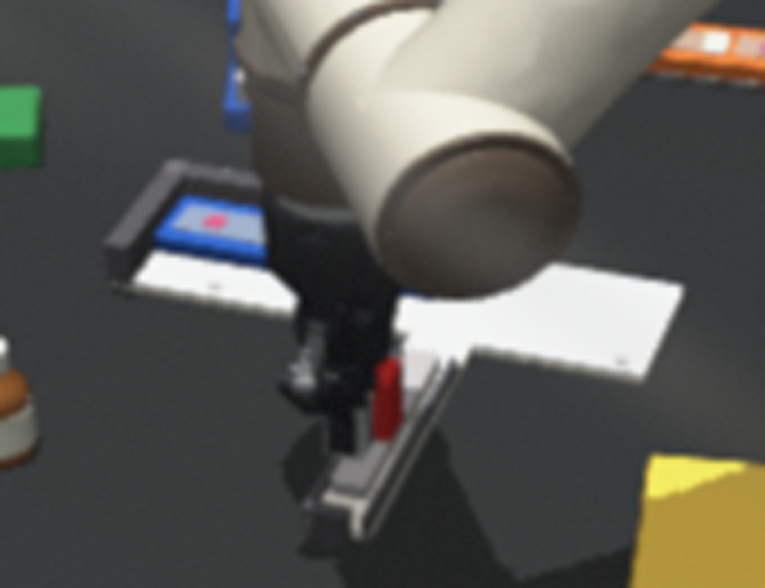

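The tray sits flush in the corner: the top view gives x up to 86 and y from -23.5 to 20, yaw about -0.3°. The fingers are left of the red grip at (345,440) in the crop. Pushing the lock gently, with a force check before the bolt reaches the tray.

drive_tool --plan '[[[-0.0007, -0.008, 0], [0, 0, 0]], [[-0.0005, -0.005, 0], [0, 0, 0]], [[-0.0007, -0.008, 0], [0, 0, 0]], [[-0.0007, -0.008, 0], [0, 0, 0]], [[-0.0007, -0.008, 0], [0, 0, 0]], [[-0.0007, -0.008, 0], [0, 0, 0]], [[-0.0007, -0.008, 0], [0, 0, 0]], [[-0.0007, -0.008, 0], [0, 0, 0]], [[0, 0, 0], [0, 0, 0]]]'

```text
time: 39.05
position: [578.4, 85.4, 8.9]
tool_rot: [180.0, 0.1, 174.7]
wrist_force: [0.1, 0.2, 0.2]
opening: -0.1
```

drive_tool --plan '[[[-0.0004, -0.004, 0], [0, 0, 0]], [[-0.0004, -0.004, 0], [0, 0, 0]], [[-0.0004, -0.004, 0], [0, 0, 0]], [[-0.0004, -0.004, 0], [0, 0, 0]], [[0, 0, 0], [0, 0, 0]]]'

```text
time: 39.67
position: [576.9, 69.4, 8.5]
tool_rot: [-180.0, 0.0, 174.7]
wrist_force: [1.0, 2.7, 1.9]
opening: -0.3
```

drive_tool --plan '[[[-0.0004, -0.004, 0], [0, 0, 0]], [[-0.0004, -0.004, 0], [0, 0, 0]], [[-0.0004, -0.004, 0], [0, 0, 0]], [[0, 0, 0], [0, 0, 0]]]'

```text
time: 40.17
position: [575.5, 57.3, 8.4]
tool_rot: [-180.0, 0.0, 174.6]
wrist_force: [1.9, 3.0, 0.9]
opening: -0.2
```

```bash
python3 - <<'E'
from st import *
st()
E
```

```text
t 40.17 T [575.5  57.3   8.4] yaw [-1.7999e+02  1.0000e-02  1.7465e+02] stage [-97.  110.8] F [1.9 3.  0.9] M [ 0.62 -0.54 -0.02] op -0.2
```

drive_tool --plan '[[[-0.0004, -0.004, 0], [0, 0, 0]], [[-0.0004, -0.004, 0], [0, 0, 0]], [[-0.0004, -0.004, 0], [0, 0, 0]], [[-0.0004, -0.004, 0], [0, 0, 0]], [[-0.0002, -0.002, 0], [0, 0, 0]], [[0, 0, 0], [0, 0, 0]]]'

```text
time: 40.92
position: [573.4, 39.4, 8.3]
tool_rot: [-180.0, -0.0, 174.6]
wrist_force: [2.1, 3.1, 1.1]
opening: 0.0
```

drive_tool --plan '[[[-0.0001, -0.001, 0], [0, 0, 0]], [[-0.0001, -0.001, 0], [0, 0, 0]], [[-0.0001, -0.001, 0], [0, 0, 0]], [[0, 0, 0], [0, 0, 0]]]'

```text
time: 41.42
position: [573.1, 36.7, 8.4]
tool_rot: [-180.0, -0.0, 174.7]
wrist_force: [2.8, 3.4, -0.1]
opening: -0.1
```

drive_tool --plan '[[[-0.0001, -0.001, 0], [0, 0, 0]], [[-0.0001, -0.001, 0], [0, 0, 0]], [[0, 0, 0], [0, 0, 0]]]'

```text
time: 41.8
position: [572.9, 34.6, 8.3]
tool_rot: [-180.0, -0.0, 174.7]
wrist_force: [3.4, 3.0, 0.3]
opening: 0.3
```

Now at stage y≈88 with a steady 3 N. Continuing slowly to the end stop.

drive_tool --plan '[[[-0.0001, -0.001, 0], [0, 0, 0]], [[-0.0001, -0.001, 0], [0, 0, 0]], [[0, 0, 0], [0, 0, 0]]]'

```text
time: 42.18
position: [572.7, 32.6, 8.4]
tool_rot: [-180.0, -0.0, 174.7]
wrist_force: [2.2, 3.7, 0.3]
opening: 0.1
```

drive_tool --plan '[[[-0.0001, -0.001, 0], [0, 0, 0]], [[-0.0001, -0.001, 0], [0, 0, 0]], [[0, 0, 0], [0, 0, 0]]]'

```text
time: 42.55
position: [572.8, 32.4, 8.4]
tool_rot: [179.9, 0.0, 174.7]
wrist_force: [0.6, 10.4, -0.7]
opening: 0.1
```

drive_tool --plan '[[[-0.0001, -0.001, 0], [0, 0, 0]], [[0, 0, 0], [0, 0, 0]]]'

```text
time: 42.8
position: [572.9, 32.4, 8.5]
tool_rot: [179.8, 0.1, 174.7]
wrist_force: [0.6, 13.0, -0.0]
opening: -0.2
```

drive_tool --plan '[[[-0.0001, -0.001, 0], [0, 0, 0]], [[0, 0, 0], [0, 0, 0]]]'

```text
time: 43.05
position: [573.0, 32.4, 8.5]
tool_rot: [179.8, 0.1, 174.7]
wrist_force: [0.5, 16.7, 0.6]
opening: -0.1
```

Hard stop at TCP stage y 85.8, so the grip centre is at about 62 mm, as expected for the end stop. Backing off and checking.

drive_tool --plan '[[[0.0004, 0.004, 0], [0, 0, 0]], [[0.0014, 0.015, 0], [0, 0, 0]], [[0.002, 0.02, 0.04], [0, 0, 0]], [[0.002, 0.04, 0.06], [0, 0, 0]], [[-0.02, 0.055, 0.02], [0, 0, 0]], [[-0.03, 0.055, 0.0], [0, 0, 0]], [[-0.03, 0.055, 0.0], [0, 0, 0]], [[-0.03, 0.055, 0], [0, 0, 0]], [[0, 0, 0], [0, 0, 0]], [[0, 0, 0], [0, 0, 0]]]'

```text
time: 44.3
position: [467.4, 321.4, 119.9]
tool_rot: [-179.9, -0.1, 174.7]
wrist_force: [-0.6, -0.2, -0.5]
opening: 0.4
```

```bash
python3 - <<'E'
from st import *
st()
for n in("top","side"):
    p,d,W=edges(n); s=S(W); h=cv2.cvtColor(p,cv2.COLOR_BGR2HSV)
    m=((h[...,0]<8)|(h[...,0]>172))&(h[...,1]>130)&(d>0)&(abs(s[...,0]+99)<40)&(abs(s[...,1]-110)<90)
    k=m&(W[...,2]>63); print("grip",m.sum(),k.sum(),np.percentile(s[k],[3,50,97],axis=0).round(1).tolist() if k.any() else "")
    if n=="top":
        c=blob(p,(0,130,80),(8,255,255),(280,180,370,240)); P,ct,sz,a=rect(c,67); print("grip rect",S(ct),sz)
    x,y,w,hh=(280,120,130,170) if n=="top" else (200,150,170,140)
    cv2.imwrite(f"pics/end_{n}.png",cv2.resize(p[y:y+hh,x:x+w],None,fx=3.5,fy=3.5,interpolation=cv2.INTER_CUBIC))
a=cv2.imread("pics/end_top.png");b=cv2.imread("pics/end_side.png")
W_=np.zeros((600,800,3),np.uint8); a=cv2.resize(a,(340,445)); b=cv2.resize(b,(455,375)); W_[:445,:340]=a; W_[:375,345:800]=b; cv2.imwrite("pics/end.png",W_[:450])
E
```

```text
t 44.3 T [467.4 321.4 119.9] yaw [-1.7988e+02 -8.0000e-02  1.7469e+02] stage [-229.2  363.8] F [-0.6 -0.2 -0.5] M [-0.01 -0.08  0.02] op 0.4
top x range [-83.  86.]
[[-78.0, 21.1, -18.5], [-66.0, 20.6, -18.0], [-54.0, 20.0, -21.3], [-42.0, 20.1, -24.7], [-30.0, 20.0, -23.7], [-18.0, 19.4, -24.1], [-6.0, 20.6, -23.2], [6.0, 19.8, -23.7], [18.0, 20.7, -23.3], [30.0, 19.9, -22.9], [42.0, 19.4, -22.8], [54.0, 20.3, -23.9], [66.0, 19.8, -23.7], [78.0, 20.1, -23.5], [90.0, 20.9, -20.5]]
left edge slope deg -0.09
grip 128 103 [[-109.7, 51.1], [-98.7, 62.1], [-88.1, 72.0]]
grip rect [-100.28065545   61.7352423 ] [26.5 24.1]
side x range [-64.7  87.1]
[[-66.0, 26.1, 3.0], [-54.0, 20.6, -23.0], [-42.0, 22.2, -27.0], [-30.0, 19.6, -25.6], [-18.0, 21.8, -25.8], [-6.0, 20.3, -27.9], [6.0, 22.8, -28.5], [18.0, 23.2, -24.8], [30.0, 21.6, -23.3], [42.0, 21.1, -26.2], [54.0, 20.9, -25.7], [66.0, 22.0, -24.9], [78.0, 21.9, -25.8], [90.0, 13.8, -25.9]]
left edge slope deg -1.45
grip 0 0
```

View pics/end.png

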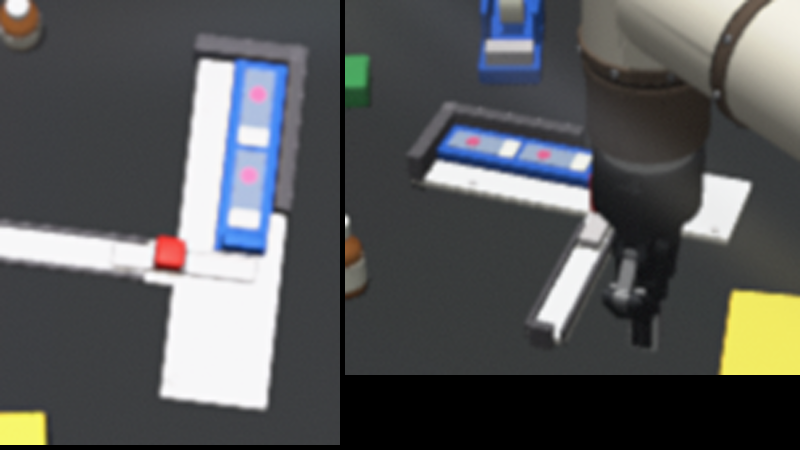

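The final view shows the tray flush in the fence corner, the bolt across behind its tab, and the grip at stage y≈62 (the end stop). The arm is clear, so I'm handing in.

```bash
python3 -c "
from plant import *
print(sign_off())"
```

```text
the job is handed in; nothing more can be done
None
```

I finished the job and handed it in at about 44 s of the 72 s allowed; the hand-in gives no verdict.

I drew the blue tray about 80 mm out of its dock and lifted it onto the open part of the stage deck. There I released it flat, then pushed it against the side fence and the end fence. Last, I slid the red lock grip to its end stop and moved the arm clear.

**Last checks:**
- **Tray:** the top camera shows it flush with both fences, with its front at stage x about 86 mm, its right edge at about -23.5 mm and its yaw within about 0.1°.
- **Lock:** the grip is at stage y about 62 mm, which is the end stop, and the bolt lies behind the tab.
- **Forces:** wrist readings between steps were up to about 7 N while pushing the tray and 17 N when the lock met its stop.
- **Other things on the bench:** I kept clear of the orange tray and the bystanders, and they looked untouched in the views. I did not measure their positions again.

**What disagreed or failed:**
- **Fingertip height:** the real fingertips sit about 32 mm above the TCP the robot reports. My first grasp closed above the tray, so I corrected the heights from the camera depth.
- **Side push:** on the first side push the fingertip rode up on the tray edge and dragged the tray back as it withdrew. I repeated the push lower, and the tray stayed flush.
- **Tray yaw:** the side camera, partly blocked by the arm, gave a yaw of about -1.5°, against -0.1° from the clear top view. I trusted the top view.

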